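# Pack and wedge the elbow joint of a puppet arm in its glue-up trough

## Task

The two blanks of a wooden puppet arm lie in the glue-up trough with the elbow joint open. Slide the forearm along the trough until the joint is fully closed, then stand flat shims from the rack in the gap behind it until the wedge will bite in what is left, and push the wedge down between shims and tail stop, its sloping face to the stop, until it is tight and squeezes the joint. Finish still gripping the wedge and pressing it down, touching neither blank, and leave the other things on the bench alone.

Things in the scene. Friction and masses are not known exactly. Their poses are not given: they have to be found in the camera images.
- jig: Glue-up trough: plywood board 110 x 350 x 16 mm fixed to the table. y runs along it to the fixed head stop (face at y = 155 mm). Origin on the table under the trough's centre line; the board reaches from y = -165 to 185 mm. Trough floor = board top, 16 mm above the table. Two side battens on it, 10 mm high, 42 mm apart inside
- keeper (a point): Centre of the underside of the keeper bar that crosses over the upper arm's fork, 48.5 mm above the trough floor: 25 mm wide along the trough, 12 mm thick, its posts reach 40.5 mm either side of the centre line. The forearm's tongue passes in below it
- tail_stop: Tail stop, a 48 mm long block bolted down in the trough. Origin: foot of its sloping face on the trough floor, on the centre line; axes as the jig's. The face looks to +y and leans back: at height h above the floor it lies 0.3 h farther to -y (44 mm high, 40 mm wide). Its distance from the forearm's home place varies
- upper_arm: Upper arm blank, 39 mm wide, 110 long, 44 high, loose in the trough, butting on the head stop. Origin on the trough floor under the middle of its open end (plane of its two fork cheeks); y to the head stop. Fork slot 16 mm wide, 14 mm deep. The joint is closed when the forearm's shoulder meets this plane
- forearm_centre (a point): Centre of the forearm blank's body, 39 mm wide (x), 120 long (y), 44 high, about 0.12 kg, loose in the trough next to the tail stop; 22 mm above the trough floor. Its square butt end lies 60 mm to -y (tail stop side), its shoulder 60 mm to +y. It stands 34 mm proud of the battens; grip it across its 39 mm width
- forearm: The forearm blank; origin on the trough floor under the middle of its shoulder plane, y towards the head stop. From the shoulder a tongue 10 mm thick and 10 mm long stands out to +y and goes into the fork slot with play
- rack: Slotted wooden block, 50 (x) x 166 (y) x 34 mm high, fixed to the table left or right of the trough; holds the shims and wedge upright in slots 26 mm deep, open at both ends, floor 8 mm above the table. Origin on the table under it; shims and wedge have its axes. Along its y: wedge slot at -56 mm, shim slots at -14, 22 and 58 mm
- wedge_head (a point): Centre of the head of the wooden wedge, 74 mm above its toe. Wedge 36 mm wide (x), 98 tall (z), 60 g, toe down in the rack; the head is a parallel block 36 x 25.5 mm, 48 mm high. The flat upright face looks to +y (12.75 mm from here) and must face the shims; the opposite face slopes like the tail stop
- wedge: The wedge; origin in the middle of its toe, 10.5 mm thick; flat face 5.25 mm to +y; it thickens to -y by 0.3 mm per mm up to 50 mm. With a gap g at floor level between shims and tail stop it bites when its toe is (10.5 mm - g)/0.3 above the floor; if it reaches the floor it is loose and another shim is needed
- shim1_centre (a point): Centre of a flat plywood shim, 36 mm wide (x), 6 thick (y), 72 tall (z), 14 g, upright in the rack, foot 8 mm above the table. One or two are needed, by the gap; spares may stay. The shims, blanks and wedge are nearly equally wide: fingers broader than 6 mm also catch what stands next to the shim unless it is gripped off-centre, towards its -y
- shim2_centre (a point): The same: centre of the second shim
- shim3_centre (a point): The same: centre of the third shim
- shim1: the first shim; origin in the middle of its foot
- shim2: the second shim; origin in the middle of its foot
- shim3: the third shim; origin in the middle of its foot
- glue_bottle: white glue bottle, 56 mm wide, 150 mm tall, bystander beyond the trough
- paint_jar1: paint jar, 60 mm wide, 75 mm tall, bystander beyond the trough
- paint_jar2: paint jar, 60 mm wide, 75 mm tall, bystander beyond the trough
- mallet: mallet 260 mm long, lying to the left of the robot, bystander
- steel_rule: steel rule 210 x 28 x 4 mm, lying flat between robot and trough, bystander
- glue_brush: brush 170 mm long, lying beyond the trough, bystander
- head_blank: egg-shaped wooden head blank on a round foot, 74 mm wide, 129 mm tall, bystander
- tray: grey tray of dowels, 60 x 160 x 40 mm, fixed, on the side of the trough opposite to the rack

How it is judged:
By the outcome, as a careful person would: the job done as asked, in the order asked, and still so for the second after the job is handed in, while the arm keeps its last pose, push and grip.
It also fails if it takes over 72 s, if anything falls off the work surface, if the arm or the gripper's body presses on something with over 40 N, if the wrist force passes 120 N, or if a joint passes its speed limit or range.

## Robot

A 6-joint arm with a two-finger parallel gripper is mounted at the origin on the work surface. World frame = base frame: x ahead of the robot, y to its left, z up, the work surface at z = 0. Lengths are in mm, angles in rad, forces in N, time in s.
With the tool pointing down it reaches from about 275 to 825 mm from the base axis. Payload 5.2 kg.
Tool frame: the origin (TCP) lies on the centre line of the jaws, within the pads' length; the fingertips stand 25 mm ahead of it and the grasp point (between the pads) lies 6 mm ahead of it; z points along the fingers, x is the direction in which the jaws open and shut, and the axes are right-handed (so a half turn about z gives the same grasp; the last joint's range is limited). The gripper opens to 93 mm and grips with 3 to 60 N. Pads are 15 mm wide; open, the fingers measure 128 mm over their backs; the gripper's body (75 mm by 188 mm) begins 65 mm behind the grasp point.
Start: joints at [-1.448, 0.259, 1.535, -0, 1.348, -0.203], TCP at [176.058, -521.065, 243.653] pointing down, gripper open.
Joint ranges: [-3.14, 3.14], [-0.91, 2.08], [0.19, 2.58], [-1.22, 4.36], [0.22, 2.71], [-3.12, 3.12]. Speed limits (rad/s): [2.57, 2.57, 3.14, 3.14, 3.14, 3.14].

## Interface

Orientations are given as [roll, pitch, yaw] about the fixed x, y, z axes, in that order (R = Rz(yaw) Ry(pitch) Rx(roll)).
In Python, from plant import env gives the robot as it stands. The module is installed in compiled form; this text tells all that it offers.
- The arm moves only by the tool carry_out, never from a script. Its argument "increments" is a list of rows, each an object of numbers: "x", "y", "z": the shift along the tool's x, y, z in m; "ax", "ay", "az": the turn, a rotation vector about the tool's x, y, z in rad. A call has 1 to 20 rows; each row shifts and turns the commanded pose from where the row before left it, along the tool's axes as they then stand; what a row does not reach is not made up. A row lasts 1/10 s, in which the tool goes at most 50 mm and 8.59 degrees, less where a joint would pass 70% of its speed; a pose out of reach is approached as far as the arm can. A call with a gripper value outside its range is refused whole. "gripper" is the opening in per cent of the stroke, from 0 (shut) to 100 (fully open), set as the call begins (left out, the last holds). The fingers move at their own pace and stop on an object; "squeeze" is the grip in N (left out, the last holds). Time passes only in rows, so rows that do not move let the fingers close. It gives the time, the measured TCP pose, the force and the opening at its end, in the units of the state.
- env.read_state(): the state, without advancing time (a new reading comes with each control period).
- env.capture(name): name is "scene" or "top" or "wrist"; returns the picture (480x640x3 uint8, red, green, blue); there is no depth.
- env.camera_model(name): a dict with "fx", "fy", "cx", "cy" (pixels), "D" ([k1, k2, p1, p2, k3] as OpenCV has them; the pictures are not rectified), "R" (3x3) and "t" (3): a world point X has camera coordinates R X + t; the wrist camera has in their place "tool_from_camera" (4x4, takes a point from camera to tool coordinates, whose origin is the TCP and whose axes are the tool frame's). Camera axes: x right, y down, z forward; pixel columns grow to the right and rows downward; lengths in mm; the calibration is good to about 2 mm. A picture is of the moment at which its call begins: read the wrist's pose just before it. camera_model takes no time and is no camera call.
- env.sign_off(): hands the job in, once; it reports no verdict.
The state is a dict: "clock": time; "q": joint angles; "joint_velocities": joint speeds; "effort": joint torques, N m; "ee_pos": TCP position; "tcp_rot": TCP orientation; "ft_force": force on the tool from outside, world axes, zero at the start; "torque": the same for the moment, N m; "opening": finger opening in mm.
Only numpy, scipy, OpenCV 4.12 (cv2) and the standard library are available. Lean on these libraries where they do the work, as an engineer would, in place of code of your own. Each camera call takes 0.05 s, during which the arm holds its last target.

## Working session

There is one attempt and no reset: what is moved stays moved. The work goes in short steps, Python scripts to look and compute and a tool call to move; the robot and the scene stay as the last step left them, time stands still between calls to the robot, and variables do not carry over. Pictures are saved under pics/ and viewed, and the job is handed in when it is done.

Besides the shell and the picture viewer there is one more tool, called after ">>>" as name(argument=value, ...) on one line, values as JSON. carry_out: Moves the arm, as the interface text tells. Its arguments: {"type":"object","properties":{"increments":{"type":"array"},"gripper":{"type":"number"},"squeeze":{"type":"number"}},"required":["increments"]}

```bash
mkdir -p pics; ls; python3 - <<'E'
from plant import env
import cv2
print(env.read_state())
for n in ("scene","top","wrist"):
    im=env.capture(n); cv2.imwrite(f"pics/{n}0.png",im[:,:,::-1])
    print(n,env.camera_model(n))
E
```

```text
pics
{'clock': 0.0, 'q': array([-1.44779329e+00,  2.59353623e-01,  1.53608255e+00,  1.28836760e-06,
        1.34805000e+00, -2.02847727e-01]), 'joint_velocities': array([ 0.001032  , -0.00035534, -0.00021982, -0.00028254,  0.00222124,
        0.00078473]), 'effort': array([ 1.75336460e-03, -4.37302423e+01, -2.83998352e+01,  7.21785100e-02,
        4.13379783e-02, -1.43093971e-04]), 'ee_pos': array([ 175.99572121, -520.53115734,  242.81220208]), 'tcp_rot': array([-3.14120995e+00,  1.85444560e-03, -1.24494549e+00]), 'ft_force': array([-0.04703273,  1.01253987, -0.59899032]), 'torque': array([ 0.00867755, -0.00290452,  0.03548785]), 'opening': 93.09393381946467}
scene {'fx': 542.4774764724197, 'fy': 542.4774764724197, 'cx': 317.0764295256562, 'cy': 239.72328187118873, 'D': array([-0.07841499,  0.        ,  0.        ,  0.        ,  0.        ]), 'R': array([[ 0.74887941,  0.66269909, -0.00308808],
       [ 0.55731095, -0.63229384, -0.53815333],
       [-0.3585863 ,  0.40129093, -0.8428413 ]]), 't': array([-423.26942616, -244.07087619, 1371.5728299 ])}
top {'fx': 568.524926037534, 'fy': 
[... 210 characters left out ...]
-0.9915098 , -0.02367495, -0.12785856],
       [ 0.128336  , -0.01987832, -0.9915315 ]]), 't': array([ -14.10347442,  507.76448224, 1282.42920856])}
wrist {'fx': 371.06437004232623, 'fy': 371.06437004232623, 'cx': 320.91611471126464, 'cy': 234.99985971089038, 'D': array([-0.00144903,  0.        ,  0.        ,  0.        ,  0.        ]), 'tool_from_camera': array([[ 9.99999680e-01,  6.42712168e-04, -4.75599285e-04,
         2.34991004e-01],
       [-4.92564534e-04,  9.63768422e-01,  2.66739921e-01,
        -7.44691319e+01],
       [ 6.29804565e-04, -2.66739601e-01,  9.63768431e-01,
        -1.42546062e+02],
       [ 0.00000000e+00,  0.00000000e+00,  0.00000000e+00,
         1.00000000e+00]])}
```

View pics/scene0.png

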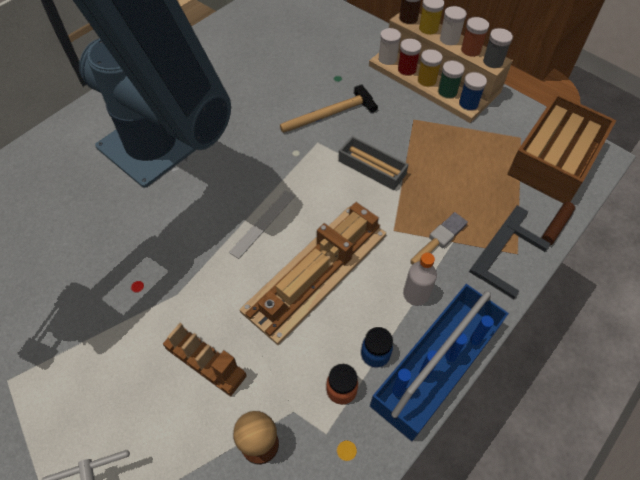

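View pics/top0.png

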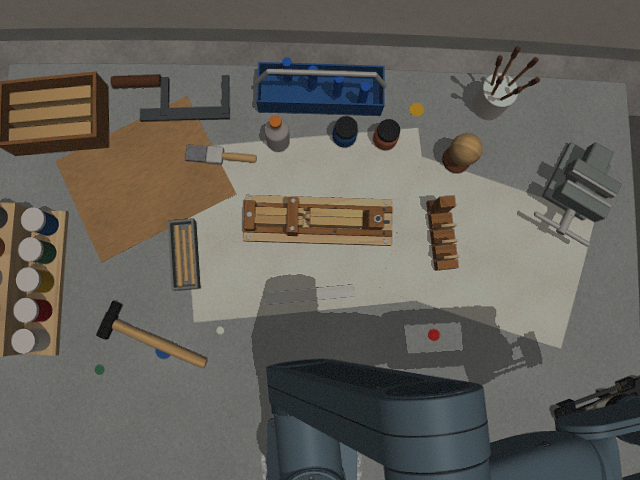

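View pics/wrist0.png

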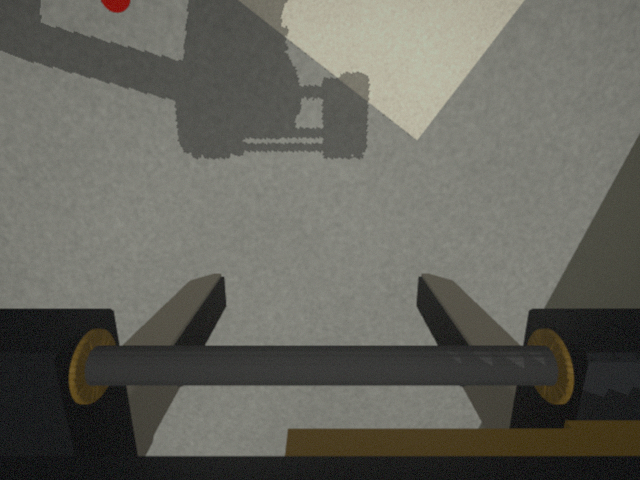

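The scene and top views show the trough at centre, with its head stop at top px (249,215) and tail stop at (377,218). The rack stands beyond the tail end, around px (443,235), with its long axis along world x. Next I'll enlarge both and measure roughly.

```bash
cat > h.py <<'E'
from plant import env
import cv2, numpy as np
from scipy.spatial.transform import Rotation as Ro
def cam(n,st=None):
    m=env.camera_model(n)
    K=np.array([[m['fx'],0,m['cx']],[0,m['fy'],m['cy']],[0,0,1]])
    if n!='wrist':
        return K,m['D'],np.array(m['R']),np.array(m['t'])
    st=st or env.read_state()
    T=np.eye(4);T[:3,:3]=Ro.from_euler('xyz',st['tcp_rot']).as_matrix();T[:3,3]=st['ee_pos']
    W=T@m['tool_from_camera']; W=np.linalg.inv(W)
    return K,m['D'],W[:3,:3],W[:3,3]
def ray(c,uv):
    K,D,R,t=c
    p=cv2.undistortPoints(np.array(uv,float).reshape(-1,1,2),K,D).reshape(-1,2)
    d=np.c_[p,np.ones(len(p))]@R
    return -R.T@t,d
def onz(c,uv,z):
    o,d=ray(c,uv); return o+d*((z-o[2])/d[:,2])[:,None]
def proj(c,X):
    K,D,R,t=c
    return cv2.projectPoints(np.array(X,float).reshape(-1,1,3),cv2.Rodrigues(R)[0],t,K,D)[0].reshape(-1,2)
def save(n,name,crop=None,s=1):
    st=env.read_state(); im=env.capture(n)
    np.save(f'pics/{name}_cam.npy',np.array(cam(n,st),dtype=object),allow_pickle=True)
    cv2.imwrite(f'pics/{name}.png',im[:,:,::-1]); return im
def load(name):
    return tuple(np.load(f'pics/{name}_cam.npy',allow_pickle=True))
def crop(name,out,x0,y0,x1,y1,s):
    im=cv2.imread(f'pics/{name}.png')[y0:y1,x0:x1]
    cv2.imwrite(f'pics/{out}.png',cv2.resize(im,None,fx=s,fy=s,interpolation=cv2.INTER_CUBIC))
E
python3 - <<'E'
from h import *
c=cam('top')
print(onz(c,[[243,195],[391,199],[243,243],[391,245]],16).round(0))
print(onz(c,[[428,197],[456,196],[433,269],[458,269]],34).round(0))
crop('top0','t1',230,180,470,280,3.3)
crop('scene0','s1',150,190,400,400,3.1)
E
```

```text
[[ 617.  177.   16.]
 [ 616. -174.   16.]
 [ 502.  173.   16.]
 [ 506. -175.   16.]]
[[ 620. -259.   34.]
 [ 624. -327.   34.]
 [ 450. -270.   34.]
 [ 451. -329.   34.]]
```

View pics/t1.png

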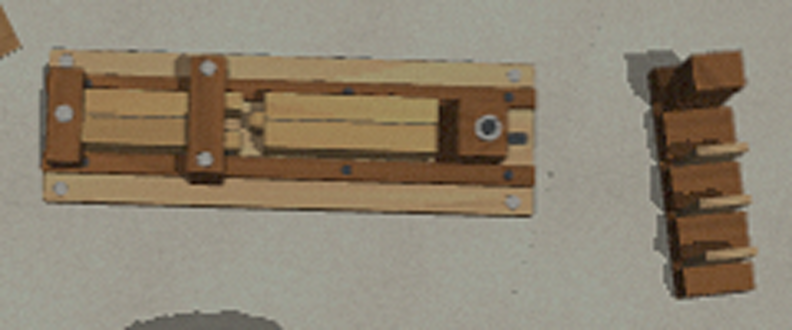

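View pics/s1.png

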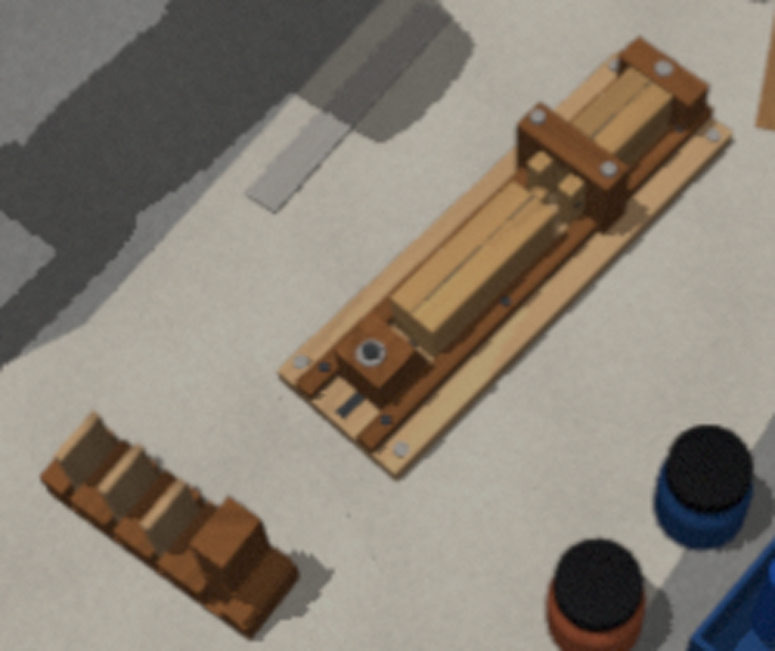

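```bash
cat >> h.py <<'E'
def go(pos=None,rpy=None,st=None):
    "print total tool-frame shift (m) and rotation vector to reach pos/rpy"
    st=st or env.read_state(); R0=Ro.from_euler('xyz',st['tcp_rot'])
    p=np.array(st['ee_pos']); 
    if pos is not None: print('shift m',(R0.inv().apply(np.array(pos)-p)/1000).round(4), 'min rows',np.ceil(np.linalg.norm(np.array(pos)-p)/50))
    if rpy is not None:
        r=(R0.inv()*Ro.from_euler('xyz',rpy)).as_rotvec(); print('rot',r.round(4),'min rows',np.ceil(np.linalg.norm(r)/0.1499))
E
python3 - <<'E'
from h import *
go([540,-60,300],[np.pi,0,0])
E
```

```text
shift m [-0.32   -0.4923 -0.0564] min rows 12.0
rot [-1.100e-03  1.000e-03 -1.245e+00] min rows 9.0
```

>>> carry_out(increments=[{"x": -0.0229, "y": -0.0352, "z": -0.004}, {"x": -0.0229, "y": -0.0352, "z": -0.004}, {"x": -0.0229, "y": -0.0352, "z": -0.004}, {"x": -0.0229, "y": -0.0352, "z": -0.004}, {"x": -0.0229, "y": -0.0352, "z": -0.004}, {"x": -0.0229, "y": -0.0352, "z": -0.004}, {"x": -0.0229, "y": -0.0352, "z": -0.004}, {"x": -0.0229, "y": -0.0352, "z": -0.004}, {"x": -0.0229, "y": -0.0352, "z": -0.004}, {"x": -0.0229, "y": -0.0352, "z": -0.004}, {"x": -0.0229, "y": -0.0352, "z": -0.004}, {"x": -0.0229, "y": -0.0352, "z": -0.004}, {"x": -0.0229, "y": -0.0352, "z": -0.004}, {"x": -0.0229, "y": -0.0352, "z": -0.004}])

```text
validation failed for argument at $.in...
```

>>> carry_out(increments=[{"az": -0.1245}, {"az": -0.1245}, {"az": -0.1245}, {"az": -0.1245}, {"az": -0.1245}, {"az": -0.1245}, {"az": -0.1245}, {"az": -0.1245}, {"az": -0.1245}, {"az": -0.1245}, {}, {}])

```text
validation failed for argument at $.in...
```

```bash
python3 - <<'E'
from h import *
save('wrist','w1')
go([540,-60,300],[np.pi,0,0])
E
```

```text
shift m [-0.3201 -0.4923 -0.0564] min rows 12.0
rot [-9.000e-04  8.000e-04 -1.245e+00] min rows 9.0
```

View pics/w1.png

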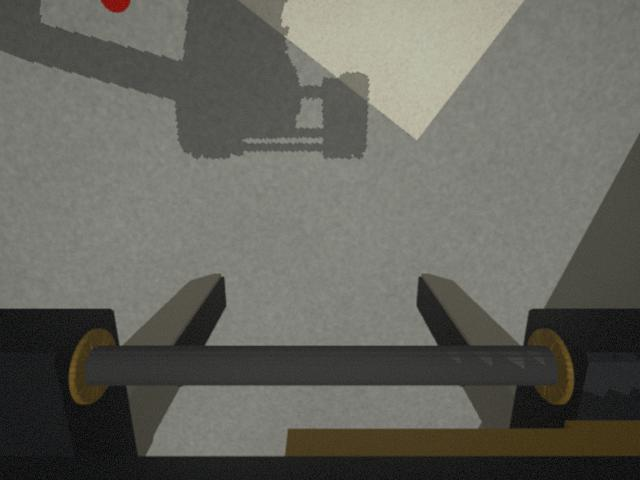

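The moves were refused (row format), and the picture is unchanged from the start. I'll try rows with all six keys.

>>> carry_out(increments=[{"x": -0.0229, "y": -0.0352, "z": -0.004, "ax": 0, "ay": 0, "az": 0}, {"x": -0.0229, "y": -0.0352, "z": -0.004, "ax": 0, "ay": 0, "az": 0}])

```text
clock: 0.4
ee_pos: [228.0, -454.7, 251.0]
tcp_rot: [-3.141, 0.001, -1.248]
ft_force: [1.4, -1.0, -0.3]
opening: 92.9
```

>>> carry_out(increments=[{"x": -0.0229, "y": -0.0352, "z": -0.004, "ax": 0, "ay": 0, "az": 0}, {"x": -0.0229, "y": -0.0352, "z": -0.004, "ax": 0, "ay": 0, "az": 0}, {"x": -0.0229, "y": -0.0352, "z": -0.004, "ax": 0, "ay": 0, "az": 0}, {"x": -0.0229, "y": -0.0352, "z": -0.004, "ax": 0, "ay": 0, "az": 0}, {"x": -0.0229, "y": -0.0352, "z": -0.004, "ax": 0, "ay": 0, "az": 0}, {"x": -0.0229, "y": -0.0352, "z": -0.004, "ax": 0, "ay": 0, "az": 0}, {"x": -0.0229, "y": -0.0352, "z": -0.004, "ax": 0, "ay": 0, "az": 0}, {"x": -0.0229, "y": -0.0352, "z": -0.004, "ax": 0, "ay": 0, "az": 0}, {"x": -0.0229, "y": -0.0352, "z": -0.004, "ax": 0, "ay": 0, "az": 0}, {"x": -0.0229, "y": -0.0352, "z": -0.004, "ax": 0, "ay": 0, "az": 0}, {"x": -0.0229, "y": -0.0352, "z": -0.004, "ax": 0, "ay": 0, "az": 0}, {"x": -0.0229, "y": -0.0352, "z": -0.004, "ax": 0, "ay": 0, "az": 0}])

```text
clock: 1.6
ee_pos: [541.1, -57.9, 299.7]
tcp_rot: [3.141, -0.0, -1.245]
ft_force: [0.4, -0.7, 0.5]
opening: 92.8
```

>>> carry_out(increments=[{"x": 0, "y": 0, "z": 0, "ax": 0, "ay": 0, "az": -0.139}, {"x": 0, "y": 0, "z": 0, "ax": 0, "ay": 0, "az": -0.139}, {"x": 0, "y": 0, "z": 0, "ax": 0, "ay": 0, "az": -0.139}, {"x": 0, "y": 0, "z": 0, "ax": 0, "ay": 0, "az": -0.139}, {"x": 0, "y": 0, "z": 0, "ax": 0, "ay": 0, "az": -0.139}, {"x": 0, "y": 0, "z": 0, "ax": 0, "ay": 0, "az": -0.139}, {"x": 0, "y": 0, "z": 0, "ax": 0, "ay": 0, "az": -0.139}, {"x": 0, "y": 0, "z": 0, "ax": 0, "ay": 0, "az": -0.139}, {"x": 0, "y": 0, "z": 0, "ax": 0, "ay": 0, "az": -0.139}, {"x": 0, "y": 0, "z": 0, "ax": 0, "ay": 0, "az": 0}])

```text
clock: 2.6
ee_pos: [540.2, -59.5, 299.4]
tcp_rot: [-3.141, 0.001, 0.007]
ft_force: [-0.4, 1.1, 0.3]
opening: 93.1
```

```bash
python3 - <<'E'
from h import *
save('wrist','w1')
print(env.read_state())
go([540,-60,300],[np.pi,0,0])
E
```

```text
{'clock': 2.65, 'q': array([-3.15133330e-01,  2.15828448e-01,  1.45487052e+00,  1.93608183e-05,
        1.47126405e+00, -3.18154217e-01]), 'joint_velocities': array([-4.00460579e-04,  7.97159379e-04, -7.85215437e-05,  1.59912779e-03,
       -1.42636282e-03,  3.87522718e-02]), 'effort': array([ 6.56179778e-03, -4.23494875e+01, -2.95239276e+01,  6.47503347e-02,
        5.01859991e-02, -6.08000066e-01]), 'ee_pos': array([540.23197656, -59.56808889, 299.4669448 ]), 'tcp_rot': array([-3.14145850e+00,  3.45758519e-04,  3.01898306e-03]), 'ft_force': array([-0.43548219, -0.83781518, -0.52394306]), 'torque': array([-0.04303065, -0.08872634,  0.0190827 ]), 'opening': 92.90973706758338}
shift m [-0.0002  0.0004 -0.0005] min rows 1.0
rot [-0.0001  0.0003  0.003 ] min rows 1.0
```

View pics/w1.png

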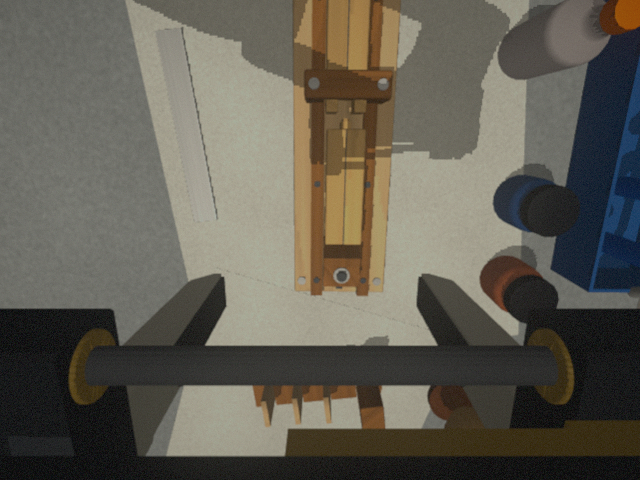

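The wrist view shows the trough running up the picture: forearm top spans about (327–366, 128–245), the keeper is at row 85, the tail stop bolt at (342,275), and the rack is partly hidden at the bottom. I'll zoom in on the trough.

```bash
python3 - <<'E'
from h import *
crop('w1','w1a',285,60,405,300,2.4)
im=cv2.imread('pics/w1.png')[60:300,285:405]
cv2.imwrite('pics/w1b.png',cv2.rotate(cv2.resize(im,None,fx=3.3,fy=3.3,interpolation=cv2.INTER_CUBIC),cv2.ROTATE_90_CLOCKWISE))
E
```

```text
(no output)
```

View pics/w1b.png

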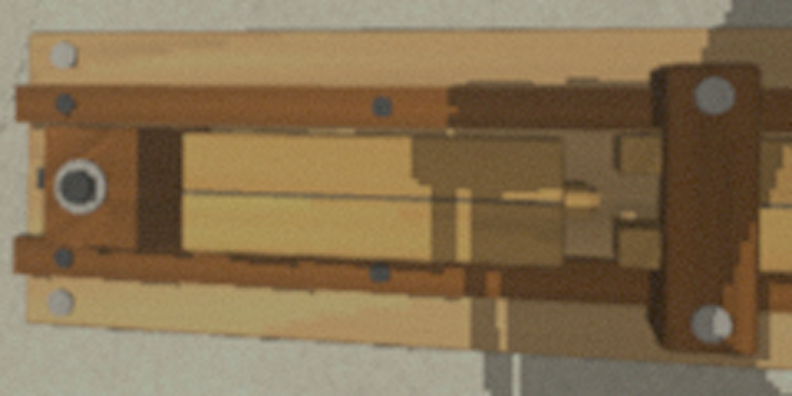

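```bash
python3 - <<'E'
from h import *
c=load('w1')
def f(P,z): 
    P=np.array(P,float); uv=np.c_[285+(P[:,1]+.5)/3.3-.5, 299-(P[:,0])/3.3]
    return onz(c,uv,z).round(1)
print('butt',f([[183,133],[183,250]],60)); print('shoulder',f([[565,137],[565,267]],60))
print('fork',f([[617,135],[617,172],[616,218],[616,258]],60))
print('tailtop',f([[137,130],[137,248],[45,128],[45,248]],60))
print('battens top outer/inner',f([[16,86],[20,122],[16,238],[14,272],[640,88],[640,297]],26))
print('board',f([[28,33],[28,322],[600,30],[600,352]],16))
print('keeper top',f([[668,67],[760,66],[665,350],[757,350]],76.5))
E
```

```text
butt [[ 545.3 -100.7   60. ]
 [ 583.5 -100.4   60. ]]
shoulder [[545.3  18.9  60. ]
 [584.2  19.2  60. ]]
fork [[544.5  33.7  60. ]
 [555.5  33.8  60. ]
 [569.1  33.6  60. ]
 [581.   33.7  60. ]]
tailtop [[ 544.5 -116.5   60. ]
 [ 583.4 -116.2   60. ]
 [ 544.2 -149.2   60. ]
 [ 584.5 -148.8   60. ]]
battens top outer/inner [[ 529.2 -175.4   26. ]
 [ 542.4 -173.7   26. ]
 [ 585.2 -175.    26. ]
 [ 597.8 -175.7   26. ]
 [ 529.7   42.3   26. ]
 [ 596.9   42.9   26. ]]
board [[ 509.  -175.2   16. ]
 [ 617.8 -174.4   16. ]
 [ 510.2   30.3   16. ]
 [ 617.1   31.1   16. ]]
keeper top [[525.1  46.4  76.5]
 [524.9  70.2  76.5]
 [604.6  46.2  76.5]
 [603.2  70.1  76.5]]
```

>>> carry_out(increments=[{"x": 0.0121, "y": -0.0093, "z": 0.03, "ax": 0, "ay": 0, "az": 0.003}, {"x": 0.0121, "y": -0.0092, "z": 0.03, "ax": 0, "ay": 0, "az": 0}, {"x": 0, "y": 0, "z": 0.04, "ax": 0, "ay": 0, "az": 0}, {"x": 0, "y": 0, "z": 0.04, "ax": 0, "ay": 0, "az": 0}, {"x": 0, "y": 0, "z": 0.04, "ax": 0, "ay": 0, "az": 0}, {"x": 0, "y": 0, "z": 0.03, "ax": 0, "ay": 0, "az": 0}, {"x": 0, "y": 0, "z": 0.02, "ax": 0, "ay": 0, "az": 0}, {"x": 0, "y": 0, "z": 0.01, "ax": 0, "ay": 0, "az": 0}, {"x": 0, "y": 0, "z": 0, "ax": 0, "ay": 0, "az": 0}])

```text
clock: 3.55
ee_pos: [563.6, -40.8, 58.4]
tcp_rot: [-3.141, 0.003, 0.001]
ft_force: [0.7, -0.5, 0.3]
opening: 92.9
```

>>> carry_out(increments=[{"x": 0, "y": 0, "z": 0, "ax": 0, "ay": 0, "az": 0}, {"x": 0, "y": 0, "z": 0, "ax": 0, "ay": 0, "az": 0}, {"x": 0, "y": 0, "z": 0, "ax": 0, "ay": 0, "az": 0}, {"x": 0, "y": 0, "z": 0, "ax": 0, "ay": 0, "az": 0}, {"x": 0, "y": 0, "z": 0, "ax": 0, "ay": 0, "az": 0}, {"x": 0, "y": 0, "z": 0, "ax": 0, "ay": 0, "az": 0}, {"x": 0, "y": 0, "z": 0, "ax": 0, "ay": 0, "az": 0}, {"x": 0, "y": 0, "z": 0, "ax": 0, "ay": 0, "az": 0}], gripper=36, squeeze=20)

```text
clock: 4.35
ee_pos: [564.4, -41.0, 59.7]
tcp_rot: [-3.142, 0.0, 0.003]
ft_force: [-0.2, 0.5, 2.4]
opening: 39.1
```

>>> carry_out(increments=[{"x": 0, "y": -0.002, "z": 0, "ax": 0, "ay": 0, "az": 0}, {"x": 0, "y": -0.002, "z": 0, "ax": 0, "ay": 0, "az": 0}, {"x": 0, "y": -0.002, "z": 0, "ax": 0, "ay": 0, "az": 0}, {"x": 0, "y": -0.002, "z": 0, "ax": 0, "ay": 0, "az": 0}, {"x": 0, "y": -0.002, "z": 0, "ax": 0, "ay": 0, "az": 0}, {"x": 0, "y": -0.002, "z": 0, "ax": 0, "ay": 0, "az": 0}, {"x": 0, "y": 0, "z": 0, "ax": 0, "ay": 0, "az": 0}])

```text
clock: 5.05
ee_pos: [564.4, -28.5, 59.7]
tcp_rot: [-3.141, -0.0, 0.003]
ft_force: [0.2, 1.3, 1.3]
opening: 38.6
```

>>> carry_out(increments=[{"x": 0, "y": -0.001, "z": 0, "ax": 0, "ay": 0, "az": 0}, {"x": 0, "y": -0.001, "z": 0, "ax": 0, "ay": 0, "az": 0}, {"x": 0, "y": 0, "z": 0, "ax": 0, "ay": 0, "az": 0}])

```text
clock: 5.35
ee_pos: [564.4, -26.9, 59.7]
tcp_rot: [-3.142, -0.0, 0.003]
ft_force: [0.6, -1.4, 0.1]
opening: 39.0
```

>>> carry_out(increments=[{"x": 0, "y": -0.001, "z": 0, "ax": 0, "ay": 0, "az": 0}, {"x": 0, "y": 0, "z": 0, "ax": 0, "ay": 0, "az": 0}])

```text
clock: 5.55
ee_pos: [564.4, -26.0, 59.7]
tcp_rot: [3.142, -0.0, 0.003]
ft_force: [-0.0, -1.6, 0.9]
opening: 38.6
```

>>> carry_out(increments=[{"x": 0, "y": -0.001, "z": 0, "ax": 0, "ay": 0, "az": 0}, {"x": 0, "y": 0, "z": 0, "ax": 0, "ay": 0, "az": 0}])

```text
clock: 5.75
ee_pos: [564.4, -25.4, 59.7]
tcp_rot: [3.141, -0.0, 0.003]
ft_force: [-0.2, -3.7, 1.2]
opening: 39.1
```

>>> carry_out(increments=[{"x": 0, "y": -0.001, "z": 0, "ax": 0, "ay": 0, "az": 0}, {"x": 0, "y": 0, "z": 0, "ax": 0, "ay": 0, "az": 0}])

```text
clock: 5.95
ee_pos: [564.4, -25.4, 59.7]
tcp_rot: [3.14, -0.0, 0.003]
ft_force: [-1.2, -8.6, 0.4]
opening: 39.1
```

>>> carry_out(increments=[{"x": 0, "y": -0.001, "z": 0, "ax": 0, "ay": 0, "az": 0}, {"x": 0, "y": -0.001, "z": 0, "ax": 0, "ay": 0, "az": 0}, {"x": 0, "y": 0, "z": 0, "ax": 0, "ay": 0, "az": 0}])

```text
clock: 6.25
ee_pos: [564.7, -25.2, 59.8]
tcp_rot: [3.137, -0.0, 0.004]
ft_force: [-1.5, -14.8, 0.4]
opening: 38.8
```

```bash
python3 - <<'E'
from h import *
save('wrist','w2'); save('top','t2')
crop('w2','w2a',240,0,440,480,1.25)
E
```

```text
(no output)
```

View pics/w2.png

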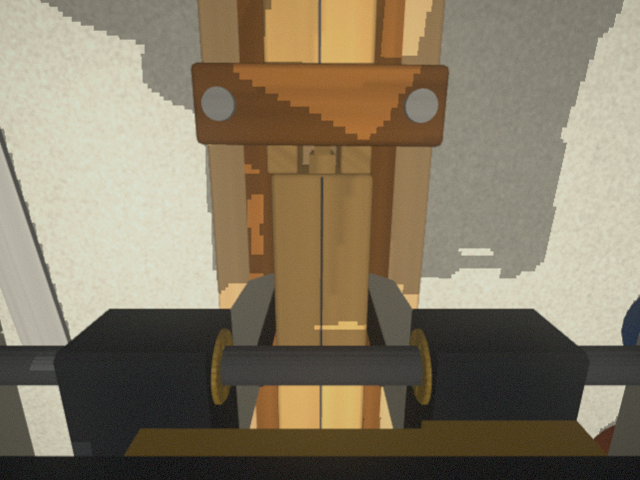

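The joint is closed: the shoulder meets the fork cheeks at row 174 with no gap, and the push was 15 N. Next I'll release, lift and look into the gap.

>>> carry_out(increments=[{"x": 0, "y": 0, "z": 0, "ax": 0, "ay": 0, "az": 0}, {"x": 0, "y": 0, "z": 0, "ax": 0, "ay": 0, "az": 0}, {"x": 0, "y": 0, "z": 0, "ax": 0, "ay": 0, "az": 0}, {"x": 0, "y": 0, "z": 0, "ax": 0, "ay": 0, "az": 0}], gripper=80)

```text
clock: 6.75
ee_pos: [564.2, -21.4, 59.5]
tcp_rot: [-3.141, 0.0, 0.003]
ft_force: [0.5, 0.5, 0.3]
opening: 66.3
```

>>> carry_out(increments=[{"x": 0, "y": 0, "z": -0.03, "ax": 0, "ay": 0, "az": 0}, {"x": 0, "y": 0, "z": -0.04, "ax": 0, "ay": 0, "az": 0}, {"x": 0, "y": 0.03, "z": -0.03, "ax": 0, "ay": 0, "az": 0}, {"x": 0, "y": 0.04, "z": -0.02, "ax": 0, "ay": 0, "az": 0}, {"x": 0, "y": 0.045, "z": -0.02, "ax": 0, "ay": 0, "az": 0}, {"x": 0, "y": 0.03, "z": 0, "ax": 0, "ay": 0, "az": 0}, {"x": 0, "y": 0, "z": 0, "ax": 0, "ay": 0, "az": 0}])

```text
clock: 7.45
ee_pos: [565.2, -170.8, 200.4]
tcp_rot: [3.14, -0.002, -0.001]
ft_force: [-0.7, 0.4, -0.4]
opening: 74.4
```

```bash
python3 - <<'E'
from h import *
save('wrist','w3')
crop('w3','w3a',220,20,420,320,2)
crop('w1','w1c',230,370,480,450,3)
E
```

```text
(no output)
```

View pics/w3a.png

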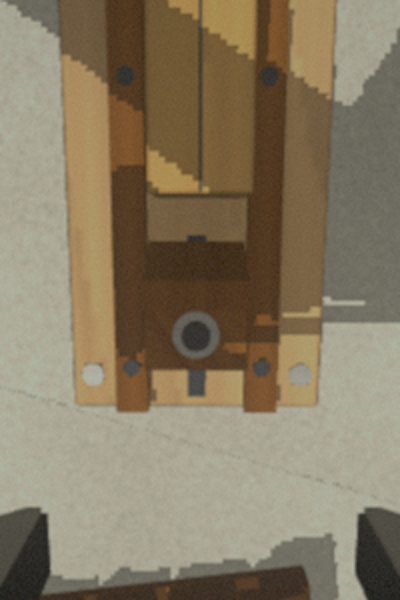

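View pics/w1c.png

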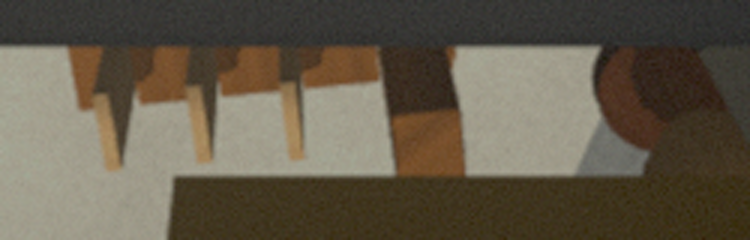

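```bash
python3 - <<'E'
from h import *
im=cv2.imread('pics/w3.png'); 
g=cv2.cvtColor(im,cv2.COLOR_BGR2GRAY)
for u in (300,305,330): print(u,[(v,int(g[v,u])) for v in range(110,170)])
c=load('w3')
P=lambda v,z: onz(c,[[318,v]],z)[0].round(1)
for v in (115.5,116.5,117.5): print('butt top',v,P(v,60),'butt foot',P(v,16))
for v in (139,140,141): print('tail foot',P(v,16))
for v in (158,159,160): print('tail top',P(v,60))
print('cam',-c[2].T@c[3])
c1=load('w1')
U=np.array([[95,94],[108,93],[107,169],[120,167],[187,87],[198,86],[198,162],[212,162],[281,84],[293,83],[289,160],[303,158]],float)/3+[230,370]
print(onz(c1,U,80).round(1))
c0=onz(c1,np.array([[392,116],[458,108]],float)/3+[230,370],106); print(c0.round(1))
E
```

```text
300 [(110, 143), (111, 145), (112, 145), (113, 146), (114, 138), (115, 133), (116, 106), (117, 69), (118, 67), (119, 90), (120, 102), (121, 97), (122, 98), (123, 96), (124, 98), (125, 97), (126, 97), (127, 99), (128, 100), (129, 97), (130, 98), (131, 101), (132, 98), (133, 97), (134, 95), (135, 99), (136, 101), (137, 100), (138, 101), (139, 100), (140, 80), (141, 53), (142, 50), (143, 53), (144, 59), (145, 49), (146, 49), (147, 53), (148, 49), (149, 58), (150, 54), (151, 54), (152, 50), (153, 49), (154, 59), (155, 49), (156, 51), (157, 56), (158, 50), (159, 55), (160, 62), (161, 61), (162, 65), (163, 65), (164, 61), (165, 63), (166, 60), (167, 63), (168, 67), (169, 65)]
305 [(110, 143), (111, 144), (112, 147), (113, 143), (114, 144), (115, 133), (116, 107), (117, 67), (118, 70), (119, 87), (120, 95), (121, 96), (122, 97), (123, 95), (124, 97), (125, 99), (126, 96), (127, 97), (128, 98), (129, 96), (130, 99), (131, 97), (132, 99), (133, 97), (134, 98), (135, 95), (136, 95), (137, 95), (138, 98), (139, 96), (140, 76), (141, 57), (142, 53), (143, 52), (144, 48), (145, 52), (146, 55), (1
[... 988 characters left out ...]
p 116.5 [563.8 -85.9  60. ] butt foot [563.6 -84.3  16. ]
butt top 117.5 [563.8 -86.6  60. ] butt foot [563.6 -85.1  16. ]
tail foot [ 563.6 -102.6   16. ]
tail foot [ 563.6 -103.4   16. ]
tail foot [ 563.6 -104.2   16. ]
tail top [ 563.8 -115.5   60. ]
tail top [ 563.8 -116.2   60. ]
tail top [ 563.8 -117.    60. ]
cam [565.17485112 -96.33757366 342.78749676]
[[ 473.9 -285.7   80. ]
 [ 479.  -285.2   80. ]
 [ 477.4 -320.7   80. ]
 [ 482.6 -319.7   80. ]
 [ 509.4 -282.2   80. ]
 [ 513.7 -281.7   80. ]
 [ 513.3 -317.    80. ]
 [ 518.8 -317.    80. ]
 [ 545.6 -280.6   80. ]
 [ 550.2 -280.1   80. ]
 [ 549.  -315.8   80. ]
 [ 554.5 -314.8   80. ]]
[[ 585.2 -272.7  106. ]
 [ 608.8 -269.1  106. ]]
```

Butt is at y ≈ -85.8 (edge rows 116–118.7) and the tail foot at y ≈ -103.5 (row 140). That gives a gap of about 17.7 mm, so two shims are needed: g ≈ 5.7, and the wedge toe should bite about 16 mm up. Rack yaw is about 95.5°, so I'll take a closer look there.

>>> carry_out(increments=[{"x": -0.008, "y": 0.042, "z": -0.015, "ax": 0, "ay": 0, "az": 0}, {"x": -0.008, "y": 0.042, "z": -0.015, "ax": 0, "ay": 0, "az": 0}, {"x": -0.009, "y": 0.043, "z": 0, "ax": 0, "ay": 0, "az": 0}, {"x": 0, "y": 0, "z": 0, "ax": 0, "ay": 0, "az": -0.139}, {"x": 0, "y": 0, "z": 0, "ax": 0, "ay": 0, "az": -0.139}, {"x": 0, "y": 0, "z": 0, "ax": 0, "ay": 0, "az": -0.139}, {"x": 0, "y": 0, "z": 0, "ax": 0, "ay": 0, "az": -0.139}, {"x": 0, "y": 0, "z": 0, "ax": 0, "ay": 0, "az": -0.139}, {"x": 0, "y": 0, "z": 0, "ax": 0, "ay": 0, "az": -0.139}, {"x": 0, "y": 0, "z": 0, "ax": 0, "ay": 0, "az": -0.139}, {"x": 0, "y": 0, "z": 0, "ax": 0, "ay": 0, "az": -0.139}, {"x": 0, "y": 0, "z": 0, "ax": 0, "ay": 0, "az": -0.139}, {"x": 0, "y": 0, "z": 0, "ax": 0, "ay": 0, "az": -0.139}, {"x": 0, "y": 0, "z": 0, "ax": 0, "ay": 0, "az": -0.139}, {"x": 0, "y": 0, "z": 0, "ax": 0, "ay": 0, "az": -0.136}, {"x": 0, "y": 0, "z": 0, "ax": 0, "ay": 0, "az": 0}])

```text
clock: 9.1
ee_pos: [540.4, -292.1, 229.0]
tcp_rot: [-3.141, -0.002, 1.671]
ft_force: [-1.3, 0.3, -0.1]
opening: 74.8
```

```bash
python3 - <<'E'
from h import *
save('wrist','w4')
crop('w4','w4a',180,0,580,300,2)
E
```

```text
(no output)
```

View pics/w4.png

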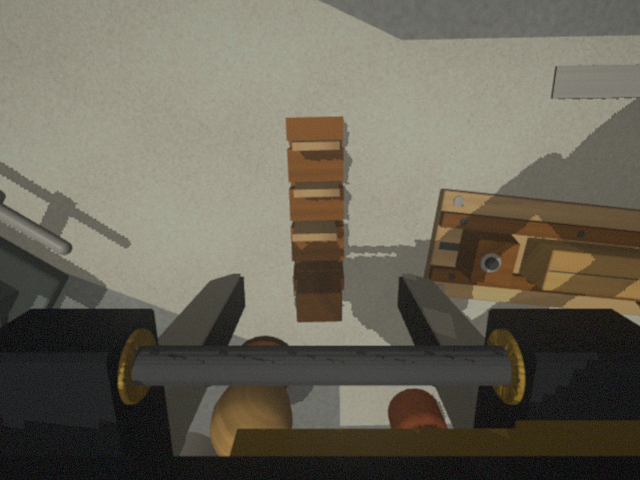

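The rack is aligned with the view: shim tops sit at rows ~145, 187 and 237, columns ~292–341, and the wedge head is around (318,300). I'll zoom in.

```bash
python3 - <<'E'
from h import *
crop('w4','w4b',275,105,365,335,2.6)
im=cv2.imread('pics/w4.png')[105:335,275:365]
cv2.imwrite('pics/w4c.png',cv2.rotate(cv2.resize(im,None,fx=3.4,fy=3.4,interpolation=cv2.INTER_CUBIC),cv2.ROTATE_90_CLOCKWISE))
E
```

```text
(no output)
```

View pics/w4c.png

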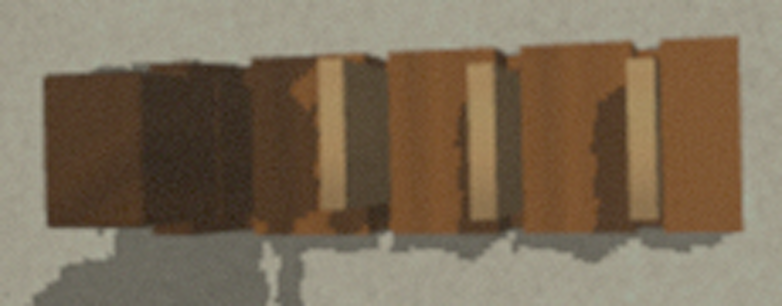

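```bash
python3 - <<'E'
from h import *
c=load('w4')
def f(P,z):
    P=np.array(P,float); return onz(c,np.c_[275+P[:,1]/3.4-.35,334-P[:,0]/3.4+.35],z)
S={'A':[[626,59],[657,57],[659,219],[628,220]],'B':[[466,62],[494,61],[496,219],[469,220]],'C':[[317,57],[343,56],[346,209],[319,210]]}
def rep(n,Q):
    ctr=Q.mean(0); side=(Q[0]+Q[1]-Q[2]-Q[3])/2
    ex=(Q[1]+Q[2]-Q[0]-Q[3])/2
    print(n,ctr.round(1),'w',np.linalg.norm(side).round(1),'t',np.linalg.norm(ex).round(1),'ang',np.degrees(np.arctan2(side[1],side[0])).round(1),np.degrees(np.arctan2(ex[1],ex[0])).round(1))
for n in S: rep(n,f(S[n],80))
rep('W',f([[44,75],[143,72],[147,227],[46,226]],106))
rep('rack',f([[0,0]]*4,34)) if 0 else None
q=f([[660,40],[738,38],[742,230],[664,232]],34); print(q.round(1))
E
```

```text
A [ 477.2 -302.3   80. ] w 36.3 t 6.8 ang -83.5 -171.6
B [ 513.5 -298.4   80. ] w 36.8 t 6.4 ang -83.3 -172.4
C [ 549.8 -296.7   80. ] w 36.8 t 6.6 ang -83.3 -172.4
W [ 598.6 -287.6  106. ] w 35.3 t 25.3 ang -83.1 -173.8
[[ 477.  -328.6   34. ]
 [ 457.8 -330.6   34. ]
 [ 451.9 -281.9   34. ]
 [ 471.  -279.2   34. ]]
```

```bash
python3 - <<'E'
from h import *
print(env.read_state()['ee_pos'],env.read_state()['tcp_rot'])
go([555.8,-296,81],[np.pi,0,1.686])
E
```

```text
[ 540.40226666 -292.33948369  229.10895754] [-3.14094929e+00 -1.42762244e-03  1.66663754e+00]
shift m [-0.0053  0.0151  0.1481] min rows 3.0
rot [-0.0006 -0.0014 -0.0194] min rows 1.0
```

>>> carry_out(increments=[{"x": -0.0053, "y": 0.0151, "z": 0.03, "ax": 0, "ay": 0, "az": 0}, {"x": 0, "y": 0, "z": 0.04, "ax": 0, "ay": 0, "az": -0.0194}, {"x": 0, "y": 0, "z": 0.04, "ax": 0, "ay": 0, "az": 0}, {"x": 0, "y": 0, "z": 0.025, "ax": 0, "ay": 0, "az": 0}, {"x": 0, "y": 0, "z": 0.013, "ax": 0, "ay": 0, "az": 0}, {"x": 0, "y": 0, "z": 0, "ax": 0, "ay": 0, "az": 0}])

```text
clock: 9.75
ee_pos: [554.9, -296.6, 79.7]
tcp_rot: [-3.139, -0.003, 1.686]
ft_force: [-0.3, 0.4, -0.7]
opening: 74.4
```

>>> carry_out(increments=[{"x": 0, "y": 0, "z": 0, "ax": 0, "ay": 0, "az": 0}, {"x": 0, "y": 0, "z": 0, "ax": 0, "ay": 0, "az": 0}, {"x": 0, "y": 0, "z": 0, "ax": 0, "ay": 0, "az": 0}, {"x": 0, "y": 0, "z": 0, "ax": 0, "ay": 0, "az": 0}, {"x": 0, "y": 0, "z": 0, "ax": 0, "ay": 0, "az": 0}, {"x": 0, "y": 0, "z": 0, "ax": 0, "ay": 0, "az": 0}], gripper=30, squeeze=15)

```text
clock: 10.35
ee_pos: [555.9, -298.0, 82.0]
tcp_rot: [3.141, 0.0, 1.687]
ft_force: [0.2, -0.5, 1.4]
opening: 35.4
```

```bash
python3 - <<'E'
from h import *
print(env.read_state()['ee_pos'],env.read_state()['tcp_rot'])
save('wrist','w5')
crop('w5','w5a',170,150,470,350,2.6)
E
```

```text
[ 555.85451002 -298.02079426   82.04328148] [3.14114485e+00 4.67125768e-04 1.68728718e+00]
```

View pics/w5a.png

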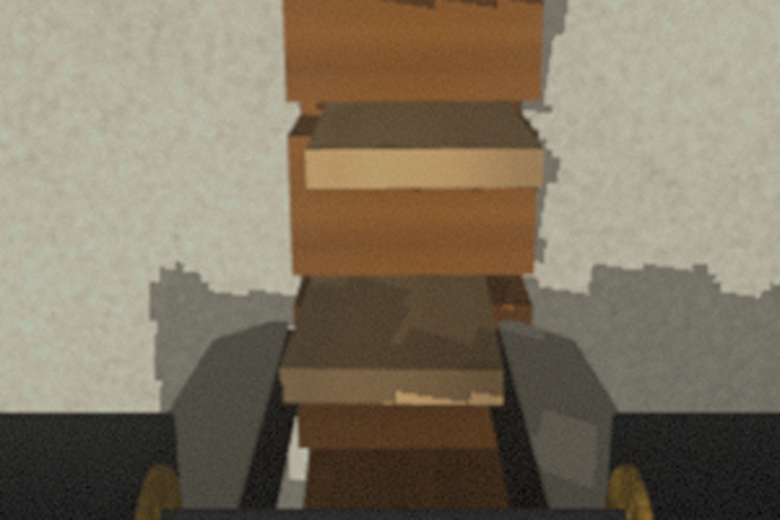

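Shim C is gripped off-centre: top face spans crop rows 368–403, and the opening is 35.4. Next I'll compute its offset in the tool frame and plan the transfer.

```bash
python3 - <<'E'
from h import *
c=load('w5')
P=onz(c,np.array([[283,367],[501,368],[503,404],[285,402]])/2.6+[170-.3,150-.3],80); print(P.round(1))
st=env.read_state(); R=Ro.from_euler('xyz',st['tcp_rot'])
print('tool frame',R.inv().apply(P-st['ee_pos']).round(1))
E
```

```text
[[ 548.7 -316.9   80. ]
 [ 544.8 -281.7   80. ]
 [ 551.1 -280.5   80. ]
 [ 554.9 -316.1   80. ]]
tool frame [[-17.9  -9.3   2.1]
 [ 17.5  -9.1   2. ]
 [ 18.   -2.7   2. ]
 [-17.8  -3.1   2.1]]
```

>>> carry_out(increments=[{"x": 0, "y": 0, "z": -0.02, "ax": 0, "ay": 0, "az": 0}, {"x": 0, "y": 0, "z": -0.03, "ax": 0, "ay": 0, "az": 0}, {"x": 0, "y": 0, "z": -0.032, "ax": 0, "ay": 0, "az": 0}, {"x": 0.0397, "y": 0.0063, "z": 0, "ax": 0, "ay": 0, "az": 0}, {"x": 0.0397, "y": 0.0063, "z": 0, "ax": 0, "ay": 0, "az": 0}, {"x": 0.0397, "y": 0.0063, "z": 0, "ax": 0, "ay": 0, "az": 0}, {"x": 0.0397, "y": 0.0063, "z": 0, "ax": 0, "ay": 0, "az": 0}, {"x": 0.0397, "y": 0.0063, "z": 0, "ax": 0, "ay": 0, "az": 0}])

```text
clock: 11.2
ee_pos: [563.7, -95.6, 163.7]
tcp_rot: [3.141, 0.0, 1.687]
ft_force: [0.3, -0.0, 0.4]
opening: 35.7
```

>>> carry_out(increments=[{"x": 0, "y": 0, "z": 0, "ax": 0, "ay": 0, "az": 0.1406}, {"x": 0, "y": 0, "z": 0, "ax": 0, "ay": 0, "az": 0.1406}, {"x": 0, "y": 0, "z": 0, "ax": 0, "ay": 0, "az": 0.1406}, {"x": 0, "y": 0, "z": 0, "ax": 0, "ay": 0, "az": 0.1406}, {"x": 0, "y": 0, "z": 0, "ax": 0, "ay": 0, "az": 0.1406}, {"x": 0, "y": 0, "z": 0, "ax": 0, "ay": 0, "az": 0.1406}, {"x": 0, "y": 0, "z": 0, "ax": 0, "ay": 0, "az": 0.1406}, {"x": 0, "y": 0, "z": 0, "ax": 0, "ay": 0, "az": 0.1406}, {"x": 0, "y": 0, "z": 0, "ax": 0, "ay": 0, "az": 0.1406}, {"x": 0, "y": 0, "z": 0, "ax": 0, "ay": 0, "az": 0.1406}, {"x": 0, "y": 0, "z": 0, "ax": 0, "ay": 0, "az": 0.1406}, {"x": 0, "y": 0, "z": 0, "ax": 0, "ay": 0, "az": 0.1406}, {"x": 0, "y": 0, "z": 0, "ax": 0, "ay": 0, "az": 0}])

```text
clock: 12.5
ee_pos: [563.8, -97.0, 163.6]
tcp_rot: [-3.141, 0.0, -0.001]
ft_force: [-0.6, 0.3, 0.1]
opening: 35.8
```

```bash
python3 - <<'E'
from h import *
save('wrist','w6')
st=env.read_state();print(st['ee_pos'],st['tcp_rot'],st['opening'])
go([564.2,-97,164],[np.pi,0,0])
E
```

```text
[563.86076752 -97.04883099 163.61972418] [-3.14155307e+00  1.30824719e-04  3.17460971e-03] 35.83047027580412
shift m [ 0.0003 -0.     -0.0004] min rows 1.0
rot [-0.      0.0001  0.0032] min rows 1.0
```

View pics/w6.png

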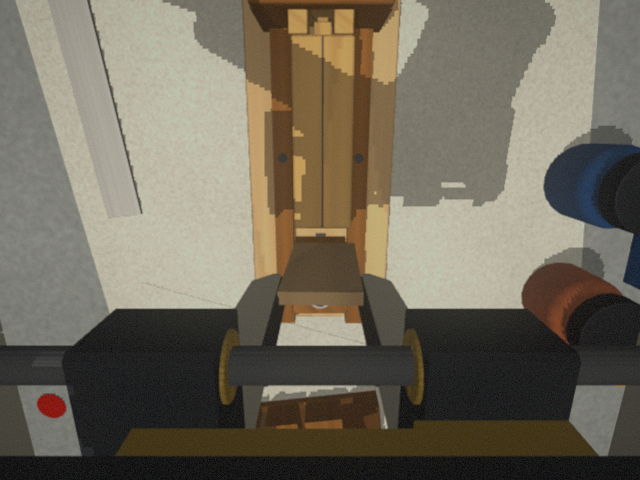

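The shim hangs upright over the gap. Forearm butt is at row ~228.

>>> carry_out(increments=[{"x": 0.0003, "y": 0, "z": 0.02, "ax": 0, "ay": 0, "az": 0}, {"x": 0, "y": 0, "z": 0.02, "ax": 0, "ay": 0, "az": 0}, {"x": 0, "y": 0, "z": 0.015, "ax": 0, "ay": 0, "az": 0}, {"x": 0, "y": 0, "z": 0.01, "ax": 0, "ay": 0, "az": 0}, {"x": 0, "y": 0, "z": 0.005, "ax": 0, "ay": 0, "az": 0}, {"x": 0, "y": 0, "z": 0, "ax": 0, "ay": 0, "az": 0}])

```text
clock: 13.15
ee_pos: [564.0, -97.0, 93.2]
tcp_rot: [-3.141, 0.001, 0.001]
ft_force: [0.4, 0.3, 0.4]
opening: 36.1
```

>>> carry_out(increments=[{"x": 0, "y": 0, "z": 0.002, "ax": 0, "ay": 0, "az": 0}, {"x": 0, "y": 0, "z": 0.001, "ax": 0, "ay": 0, "az": 0}, {"x": 0, "y": 0, "z": 0, "ax": 0, "ay": 0, "az": 0}])

```text
clock: 13.45
ee_pos: [564.4, -97.1, 91.0]
tcp_rot: [3.141, -0.001, 0.0]
ft_force: [-1.2, -0.7, 0.4]
opening: 36.0
```

Foot is about 1 mm above the floor. I'll lower it the rest and slide it against the butt.

>>> carry_out(increments=[{"x": 0, "y": 0, "z": 0.001, "ax": 0, "ay": 0, "az": 0}, {"x": 0, "y": -0.001, "z": 0, "ax": 0, "ay": 0, "az": 0}, {"x": 0, "y": 0, "z": 0, "ax": 0, "ay": 0, "az": 0}])

```text
clock: 13.75
ee_pos: [564.5, -96.2, 90.0]
tcp_rot: [3.141, -0.001, 0.0]
ft_force: [-1.4, -0.7, 2.3]
opening: 35.5
```

>>> carry_out(increments=[{"x": 0, "y": 0, "z": 0.0005, "ax": 0, "ay": 0, "az": 0}, {"x": 0, "y": -0.001, "z": 0, "ax": 0, "ay": 0, "az": 0}, {"x": 0, "y": -0.0005, "z": 0, "ax": 0, "ay": 0, "az": 0}, {"x": 0, "y": 0, "z": 0, "ax": 0, "ay": 0, "az": 0}])

```text
clock: 14.15
ee_pos: [564.9, -95.8, 89.7]
tcp_rot: [3.139, -0.002, 0.0]
ft_force: [-1.2, -5.4, 4.9]
opening: 35.5
```

>>> carry_out(increments=[{"x": 0, "y": 0, "z": 0, "ax": 0, "ay": 0, "az": 0}, {"x": 0, "y": 0, "z": 0, "ax": 0, "ay": 0, "az": 0}, {"x": 0, "y": 0, "z": 0, "ax": 0, "ay": 0, "az": 0}, {"x": 0, "y": 0, "z": 0, "ax": 0, "ay": 0, "az": 0}], gripper=75)

```text
clock: 14.55
ee_pos: [564.0, -94.2, 88.8]
tcp_rot: [-3.141, 0.001, 0.0]
ft_force: [0.3, 0.1, 0.9]
opening: 63.5
```

>>> carry_out(increments=[{"x": 0, "y": 0, "z": -0.03, "ax": 0, "ay": 0, "az": 0}, {"x": 0, "y": 0, "z": -0.04, "ax": 0, "ay": 0, "az": 0}, {"x": 0, "y": 0.03, "z": -0.03, "ax": 0, "ay": 0, "az": 0}, {"x": 0, "y": 0.045, "z": 0, "ax": 0, "ay": 0, "az": 0}, {"x": 0, "y": 0, "z": 0, "ax": 0, "ay": 0, "az": 0}])

```text
clock: 15.05
ee_pos: [565.0, -174.3, 190.5]
tcp_rot: [3.138, -0.003, -0.003]
ft_force: [1.0, 0.8, -0.3]
opening: 70.1
```

```bash
python3 - <<'E'
from h import *
save('wrist','w7')
crop('w7','w7a',220,20,420,220,3)
print(env.read_state()['ee_pos'],env.read_state()['tcp_rot'])
go([513.5+6*.993,-298.4+.7-1,175],[np.pi,0,1.686])
E
```

```text
[ 564.2473617  -171.74134243  189.36868987] [ 3.14103830e+00 -7.36779702e-04 -3.14308696e-03]
shift m [-0.0444  0.1271  0.0144] min rows 3.0
rot [ 1.0000e-03 -1.0000e-04 -1.6891e+00] min rows 12.0
```

View pics/w7a.png

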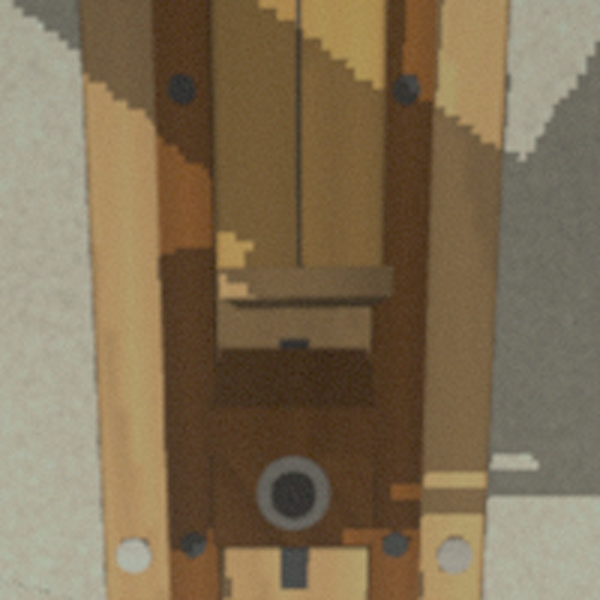

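Shim 1 stands upright flush against the butt (crop rows 267–300), and floor is left in front of the tail foot (row 350). Next is shim B.

>>> carry_out(increments=[{"x": -0.0148, "y": 0.0424, "z": 0, "ax": 0, "ay": 0, "az": 0}, {"x": -0.0148, "y": 0.0424, "z": 0, "ax": 0, "ay": 0, "az": 0}, {"x": -0.0148, "y": 0.0423, "z": 0, "ax": 0, "ay": 0, "az": 0}, {"x": 0, "y": 0, "z": 0, "ax": 0, "ay": 0, "az": -0.1407}, {"x": 0, "y": 0, "z": 0, "ax": 0, "ay": 0, "az": -0.1407}, {"x": 0, "y": 0, "z": 0, "ax": 0, "ay": 0, "az": -0.1407}, {"x": 0, "y": 0, "z": 0, "ax": 0, "ay": 0, "az": -0.1407}, {"x": 0, "y": 0, "z": 0, "ax": 0, "ay": 0, "az": -0.1407}, {"x": 0, "y": 0, "z": 0, "ax": 0, "ay": 0, "az": -0.1407}, {"x": 0, "y": 0, "z": 0, "ax": 0, "ay": 0, "az": -0.1407}, {"x": 0, "y": 0, "z": 0, "ax": 0, "ay": 0, "az": -0.1407}, {"x": 0, "y": 0, "z": 0, "ax": 0, "ay": 0, "az": -0.1407}, {"x": 0, "y": 0, "z": 0, "ax": 0, "ay": 0, "az": -0.1407}, {"x": 0, "y": 0, "z": 0, "ax": 0, "ay": 0, "az": -0.1407}, {"x": 0, "y": 0, "z": 0, "ax": 0, "ay": 0, "az": -0.1407}, {"x": 0, "y": 0, "z": 0, "ax": 0, "ay": 0, "az": 0}])

```text
clock: 16.7
ee_pos: [519.8, -295.1, 188.3]
tcp_rot: [-3.141, -0.002, 1.691]
ft_force: [-0.6, 0.5, 0.2]
opening: 69.9
```

```bash
python3 - <<'E'
from h import *
save('wrist','w8')
crop('w8','w8a',170,100,470,350,2.6)
print(env.read_state()['ee_pos'],env.read_state()['tcp_rot'])
go([519.5,-298.4,81],[np.pi,0,1.686])
E
```

```text
[ 519.82910477 -295.32487535  188.40862955] [-3.14072340e+00 -1.62199650e-03  1.68636511e+00]
shift m [-0.0032 -0.0006  0.1074] min rows 3.0
rot [-0.0009 -0.0016  0.0004] min rows 1.0
```

View pics/w8a.png

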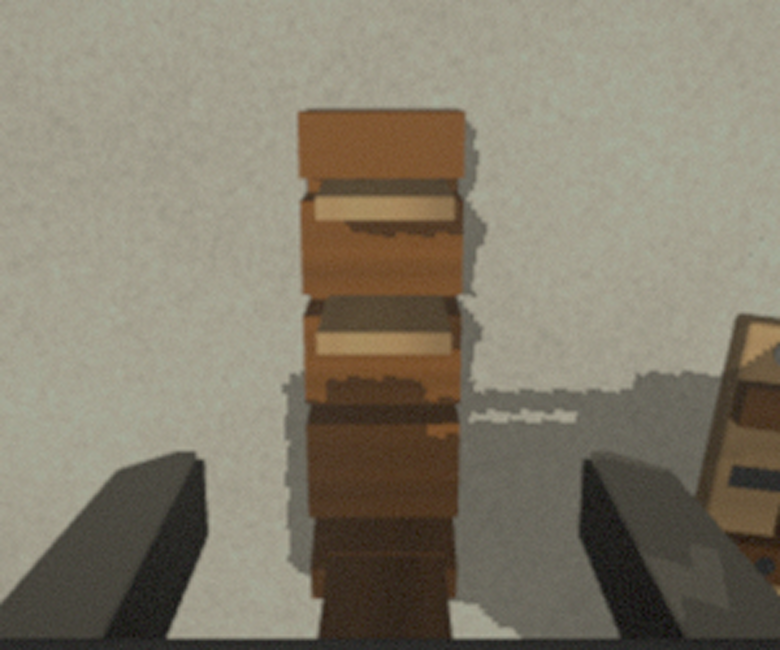

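>>> carry_out(increments=[{"x": -0.0025, "y": -0.0006, "z": 0.03, "ax": 0, "ay": 0, "az": 0}, {"x": 0, "y": 0, "z": 0.04, "ax": 0, "ay": 0, "az": 0}, {"x": 0, "y": 0, "z": 0.025, "ax": 0, "ay": 0, "az": 0}, {"x": 0, "y": 0, "z": 0.012, "ax": 0, "ay": 0, "az": 0}, {"x": 0, "y": 0, "z": 0, "ax": 0, "ay": 0, "az": 0}])

```text
clock: 17.25
ee_pos: [518.7, -298.0, 80.3]
tcp_rot: [-3.139, -0.003, 1.687]
ft_force: [0.3, -0.1, 0.8]
opening: 69.6
```

>>> carry_out(increments=[{"x": 0, "y": 0, "z": 0, "ax": 0, "ay": 0, "az": 0}, {"x": 0, "y": 0, "z": 0, "ax": 0, "ay": 0, "az": 0}, {"x": 0, "y": 0, "z": 0, "ax": 0, "ay": 0, "az": 0}, {"x": 0, "y": 0, "z": 0, "ax": 0, "ay": 0, "az": 0}, {"x": 0, "y": 0, "z": 0, "ax": 0, "ay": 0, "az": 0}, {"x": 0, "y": 0, "z": 0, "ax": 0, "ay": 0, "az": 0}], gripper=30, squeeze=15)

```text
clock: 17.85
ee_pos: [519.9, -299.5, 82.7]
tcp_rot: [3.141, 0.001, 1.689]
ft_force: [0.6, 0.5, 3.0]
opening: 35.7
```

```bash
python3 - <<'E'
from h import *
save('wrist','w9')
crop('w9','w9a',170,150,470,350,2.6)
st=env.read_state(); print(st['ee_pos'],st['tcp_rot'])
go([564.2,-103,164])
E
```

```text
[ 519.85559171 -299.46585975   82.7200023 ] [3.14085417e+00 7.57100331e-04 1.68851702e+00]
shift m [ 0.1898  0.0672 -0.0814] min rows 5.0
```

View pics/w9a.png

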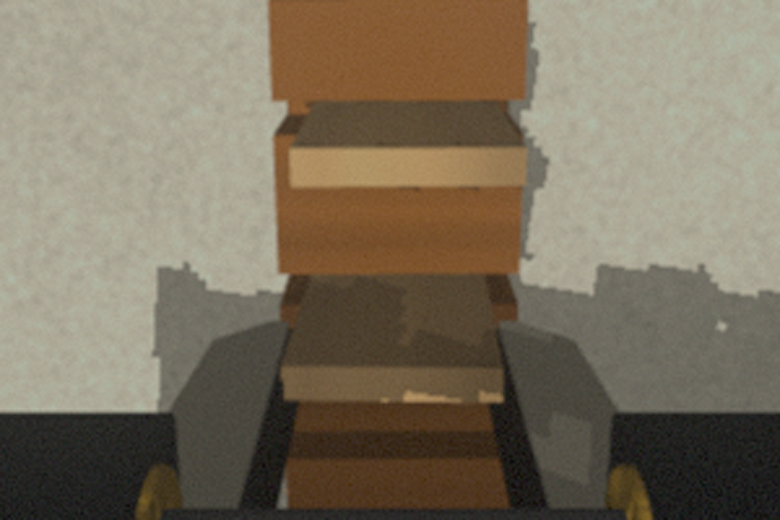

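>>> carry_out(increments=[{"x": 0, "y": 0, "z": -0.02, "ax": 0, "ay": 0, "az": 0}, {"x": 0, "y": 0, "z": -0.03, "ax": 0, "ay": 0, "az": 0}, {"x": 0, "y": 0, "z": -0.032, "ax": 0, "ay": 0, "az": 0}, {"x": 0.038, "y": 0.0134, "z": 0, "ax": 0, "ay": 0, "az": 0}, {"x": 0.038, "y": 0.0134, "z": 0, "ax": 0, "ay": 0, "az": 0}, {"x": 0.038, "y": 0.0134, "z": 0, "ax": 0, "ay": 0, "az": 0}, {"x": 0.038, "y": 0.0134, "z": 0, "ax": 0, "ay": 0, "az": 0}, {"x": 0.0383, "y": 0.0134, "z": 0, "ax": 0, "ay": 0, "az": 0}])

```text
clock: 18.7
ee_pos: [563.8, -100.8, 164.1]
tcp_rot: [-3.142, -0.0, 1.688]
ft_force: [0.2, -0.4, -0.7]
opening: 35.7
```

>>> carry_out(increments=[{"x": 0, "y": 0, "z": 0, "ax": 0, "ay": 0, "az": 0.1406}, {"x": 0, "y": 0, "z": 0, "ax": 0, "ay": 0, "az": 0.1406}, {"x": 0, "y": 0, "z": 0, "ax": 0, "ay": 0, "az": 0.1406}, {"x": 0, "y": 0, "z": 0, "ax": 0, "ay": 0, "az": 0.1406}, {"x": 0, "y": 0, "z": 0, "ax": 0, "ay": 0, "az": 0.1406}, {"x": 0, "y": 0, "z": 0, "ax": 0, "ay": 0, "az": 0.1406}, {"x": 0, "y": 0, "z": 0, "ax": 0, "ay": 0, "az": 0.1406}, {"x": 0, "y": 0, "z": 0, "ax": 0, "ay": 0, "az": 0.1406}, {"x": 0, "y": 0, "z": 0, "ax": 0, "ay": 0, "az": 0.1406}, {"x": 0, "y": 0, "z": 0, "ax": 0, "ay": 0, "az": 0.1406}, {"x": 0, "y": 0, "z": 0, "ax": 0, "ay": 0, "az": 0.1406}, {"x": 0, "y": 0, "z": 0, "ax": 0, "ay": 0, "az": 0.1406}, {"x": 0, "y": 0, "z": 0, "ax": 0, "ay": 0, "az": 0}, {"x": 0, "y": 0, "z": 0, "ax": 0, "ay": 0, "az": 0}])

```text
clock: 20.1
ee_pos: [563.6, -102.3, 164.0]
tcp_rot: [-3.142, 0.0, 0.005]
ft_force: [-0.7, 0.1, -0.3]
opening: 35.8
```

```bash
python3 - <<'E'
from h import *
save('wrist','w10')
crop('w10','w10a',220,150,420,330,3)
st=env.read_state();print(st['ee_pos'],st['tcp_rot'],st['opening'])
go([564.2,-102.5,164],[np.pi,0,0])
c=load('w10')
E
```

```text
[ 563.6422654  -102.32709789  164.03967476] [-3.14146647e+00  2.68864739e-04  4.75453694e-03] 35.68570515568338
shift m [0.0006 0.0002 0.    ] min rows 1.0
rot [-0.0001  0.0003  0.0048] min rows 1.0
```

View pics/w10a.png

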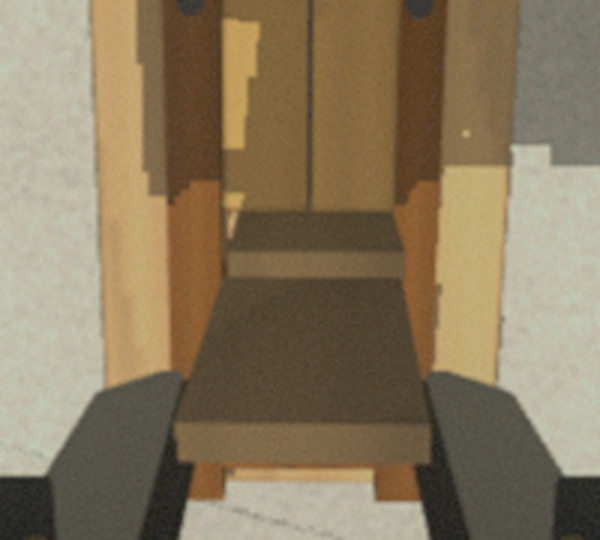

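```bash
python3 - <<'E'
from h import *
c=load('w10')
for r,z in ((251,88),(278,88),(280,89.3+.0),(423,161.5),(461,161.5)): print(r,z,onz(c,[[220+315/3-.3,150+r/3-.3]],z).round(1))
print('shim1 x',onz(c,[[220+229/3,150+265/3],[220+404/3,150+265/3]],88).round(1))
E
```

```text
251 88 [[566.3 -87.7  88. ]]
278 88 [[566.3 -93.4  88. ]]
280 89.3 [[566.3 -93.5  89.3]]
423 161.5 [[565.6 -92.8 161.5]]
461 161.5 [[565.6 -98.7 161.5]]
shim1 x [[548.9 -90.9  88. ]
 [584.7 -90.8  88. ]]
```

```bash
python3 - <<'E'
from h import *
c=load('w7')
f=lambda r,z: onz(c,[[320,20+r/3-.3]],z)[0,1].round(1)
print('shim front top',f(267,88),'back top',f(298,88),'back foot',f(305,16),'tail foot',f(350,16),'tail top',f(406,60), 'cam',(-c[2].T@c[3]).round(1))
E
```

```text
shim front top -86.4 back top -92.6 back foot -92.3 tail foot -104.1 tail top -116.5 cam [565.  -99.7 332.8]
```

>>> carry_out(increments=[{"x": 0.001, "y": 0.002, "z": 0.02, "ax": 0, "ay": 0, "az": 0.003}, {"x": 0, "y": 0, "z": 0.02, "ax": 0, "ay": 0, "az": 0}, {"x": 0, "y": 0, "z": 0.015, "ax": 0, "ay": 0, "az": 0}, {"x": 0, "y": 0, "z": 0.01, "ax": 0, "ay": 0, "az": 0}, {"x": 0, "y": 0, "z": 0.004, "ax": 0, "ay": 0, "az": 0}, {"x": 0, "y": 0, "z": 0, "ax": 0, "ay": 0, "az": 0}])

```text
clock: 20.75
ee_pos: [564.6, -104.3, 94.9]
tcp_rot: [-3.141, 0.001, -0.001]
ft_force: [-0.6, 0.2, 0.5]
opening: 35.5
```

>>> carry_out(increments=[{"x": 0, "y": 0, "z": 0.002, "ax": 0, "ay": 0, "az": 0}, {"x": 0, "y": 0, "z": 0.002, "ax": 0, "ay": 0, "az": 0}, {"x": 0, "y": 0, "z": 0, "ax": 0, "ay": 0, "az": 0}])

```text
clock: 21.05
ee_pos: [564.7, -104.4, 91.4]
tcp_rot: [3.141, -0.0, -0.001]
ft_force: [-1.5, 0.2, 0.0]
opening: 35.9
```

>>> carry_out(increments=[{"x": 0, "y": -0.001, "z": 0.001, "ax": 0, "ay": 0, "az": 0}, {"x": 0, "y": -0.001, "z": 0, "ax": 0, "ay": 0, "az": 0}, {"x": 0, "y": 0, "z": 0, "ax": 0, "ay": 0, "az": 0}])

```text
clock: 21.35
ee_pos: [565.1, -102.5, 90.5]
tcp_rot: [3.141, -0.001, -0.001]
ft_force: [-1.5, -0.9, 2.6]
opening: 35.4
```

>>> carry_out(increments=[{"x": 0, "y": -0.001, "z": 0.0005, "ax": 0, "ay": 0, "az": 0}, {"x": 0, "y": 0, "z": 0, "ax": 0, "ay": 0, "az": 0}])

```text
clock: 21.55
ee_pos: [565.5, -101.9, 90.2]
tcp_rot: [3.14, -0.002, -0.002]
ft_force: [-1.6, -2.7, 4.3]
opening: 35.8
```

>>> carry_out(increments=[{"x": 0, "y": -0.001, "z": 0, "ax": 0, "ay": 0, "az": 0}, {"x": 0, "y": 0, "z": 0, "ax": 0, "ay": 0, "az": 0}])

```text
clock: 21.75
ee_pos: [565.5, -101.8, 90.3]
tcp_rot: [3.139, -0.002, -0.002]
ft_force: [-0.2, -6.1, 3.9]
opening: 35.8
```

>>> carry_out(increments=[{"x": 0, "y": 0, "z": 0, "ax": 0, "ay": 0, "az": 0}, {"x": 0, "y": 0, "z": 0, "ax": 0, "ay": 0, "az": 0}, {"x": 0, "y": 0, "z": 0, "ax": 0, "ay": 0, "az": 0}, {"x": 0, "y": 0, "z": 0, "ax": 0, "ay": 0, "az": 0}], gripper=75)

```text
clock: 22.15
ee_pos: [564.6, -99.9, 89.3]
tcp_rot: [-3.141, 0.001, -0.001]
ft_force: [0.0, 0.7, 0.1]
opening: 63.3
```

>>> carry_out(increments=[{"x": 0, "y": 0, "z": -0.03, "ax": 0, "ay": 0, "az": 0}, {"x": 0, "y": 0, "z": -0.04, "ax": 0, "ay": 0, "az": 0}, {"x": 0, "y": 0.03, "z": -0.035, "ax": 0, "ay": 0, "az": 0}, {"x": 0, "y": 0.04, "z": 0, "ax": 0, "ay": 0, "az": 0}, {"x": 0, "y": 0, "z": 0, "ax": 0, "ay": 0, "az": 0}])

```text
clock: 22.65
ee_pos: [565.4, -174.6, 196.1]
tcp_rot: [3.138, -0.003, -0.005]
ft_force: [0.4, 0.9, 0.6]
opening: 69.9
```

```bash
python3 - <<'E'
from h import *
save('wrist','w11')
crop('w11','w11a',220,20,420,220,3)
st=env.read_state();print(st['ee_pos'],st['tcp_rot'])
go([598.6,-287.6,200],[np.pi,0,1.686])
E
```

```text
[ 564.65878534 -172.23340529  194.92902302] [ 3.14114233e+00 -8.05821966e-04 -4.50752083e-03]
shift m [ 0.0345  0.1152 -0.005 ] min rows 3.0
rot [ 1.0000e-03 -2.0000e-04 -1.6905e+00] min rows 12.0
```

View pics/w11a.png

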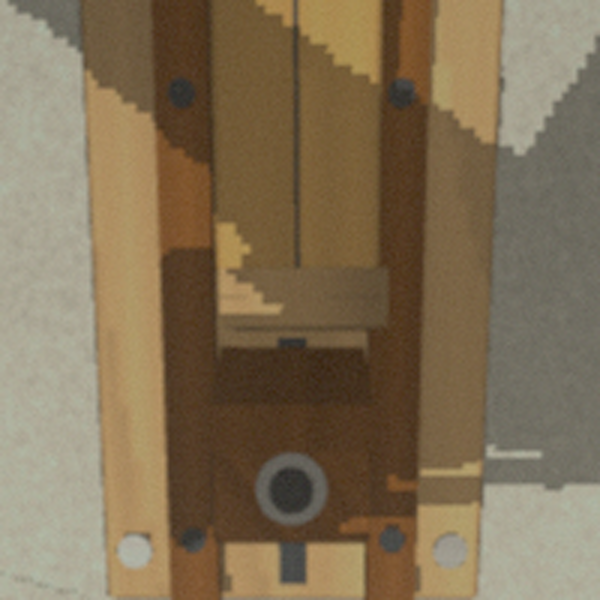

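Both shims are flush (crop rows 268–325), with a narrow floor strip before the tail foot (row 347). Next is the wedge.

>>> carry_out(increments=[{"x": 0.0115, "y": 0.0384, "z": 0, "ax": 0, "ay": 0, "az": 0}, {"x": 0.0115, "y": 0.0384, "z": 0, "ax": 0, "ay": 0, "az": 0}, {"x": 0.0115, "y": 0.0384, "z": -0.01, "ax": 0, "ay": 0, "az": 0}, {"x": 0, "y": 0, "z": 0, "ax": 0, "ay": 0, "az": -0.1409}, {"x": 0, "y": 0, "z": 0, "ax": 0, "ay": 0, "az": -0.1409}, {"x": 0, "y": 0, "z": 0, "ax": 0, "ay": 0, "az": -0.1409}, {"x": 0, "y": 0, "z": 0, "ax": 0, "ay": 0, "az": -0.1409}, {"x": 0, "y": 0, "z": 0, "ax": 0, "ay": 0, "az": -0.1409}, {"x": 0, "y": 0, "z": 0, "ax": 0, "ay": 0, "az": -0.1409}, {"x": 0, "y": 0, "z": 0, "ax": 0, "ay": 0, "az": -0.1409}, {"x": 0, "y": 0, "z": 0, "ax": 0, "ay": 0, "az": -0.1409}, {"x": 0, "y": 0, "z": 0, "ax": 0, "ay": 0, "az": -0.1409}, {"x": 0, "y": 0, "z": 0, "ax": 0, "ay": 0, "az": -0.1409}, {"x": 0, "y": 0, "z": 0, "ax": 0, "ay": 0, "az": -0.1409}, {"x": 0, "y": 0, "z": 0, "ax": 0, "ay": 0, "az": -0.1409}, {"x": 0, "y": 0, "z": 0, "ax": 0, "ay": 0, "az": 0}])

```text
clock: 24.3
ee_pos: [598.8, -284.1, 203.6]
tcp_rot: [-3.14, -0.002, 1.691]
ft_force: [-0.2, -0.1, -0.3]
opening: 69.9
```

```bash
python3 - <<'E'
from h import *
save('wrist','w12')
crop('w12','w12a',170,130,470,350,2.6)
st=env.read_state();print(st['ee_pos'],st['tcp_rot'])
go([598.6,-288.5,88],[np.pi,0,1.688])
E
```

```text
[ 598.85034908 -284.27947014  203.73667103] [-3.14043557e+00 -1.64567042e-03  1.68700121e+00]
shift m [-0.0044 -0.0006  0.1157] min rows 3.0
rot [-0.0012 -0.0016 -0.001 ] min rows 1.0
```

View pics/w12a.png

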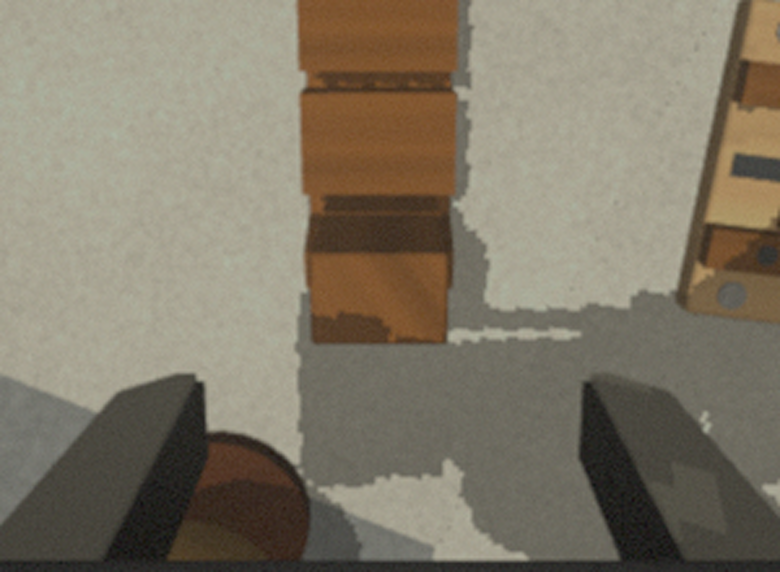

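```bash
python3 - <<'E'
from h import *
c=cam('top'); print(onz(c,[[467,149]],100).round(0),onz(c,[[456,168]],0).round(0))
# two-view triangulation of egg centre: top + scene
K2=cam('scene')
def tri(uva,ca,uvb,cb):
    oa,da=ray(ca,[uva]);ob,db=ray(cb,[uvb]);A=np.c_[da[0],-db[0]];s=np.linalg.lstsq(A,ob-oa,rcond=None)[0]
    return oa+da[0]*s[0],ob+db[0]*s[1]
print(tri((466,150),c,(256,434),K2))
w=load('w12')
P=onz(w,np.array([[306,250],[449,250],[447,343],[312,343]])/2.6+[170-.3,130-.3],106); print(P.round(1),P.mean(0).round(1))
st=env.read_state(); R=Ro.from_euler('xyz',st['tcp_rot']); print(R.inv().apply(P-st['ee_pos']).round(1))
E
```

```text
[[ 720. -336.  100.]] [[ 702. -337.    0.]]
(array([ 723.118985  , -339.23614721,   81.85244764]), array([ 725.15854387, -336.35930263,   81.64510701]))
[[ 588.  -307.7  106. ]
 [ 583.6 -271.3  106. ]
 [ 608.7 -268.4  106. ]
 [ 613.  -303.7  106. ]] [ 598.3 -287.8  106. ]
[[-22.2 -13.4  97.7]
 [ 14.5 -13.5  97.8]
 [ 14.5  11.8  97.7]
 [-21.1  11.9  97.7]]
```

Wedge head is at (598.3, -287.8), clear of the head blank (x > 687).

>>> carry_out(increments=[{"x": -0.0036, "y": -0.0006, "z": 0.03, "ax": 0, "ay": 0, "az": 0}, {"x": 0, "y": 0, "z": 0.04, "ax": 0, "ay": 0, "az": 0}, {"x": 0, "y": 0, "z": 0.03, "ax": 0, "ay": 0, "az": 0}, {"x": 0, "y": 0, "z": 0.013, "ax": 0, "ay": 0, "az": 0}, {"x": 0, "y": 0, "z": 0, "ax": 0, "ay": 0, "az": 0}])

```text
clock: 24.85
ee_pos: [597.6, -288.0, 89.2]
tcp_rot: [-3.138, -0.003, 1.687]
ft_force: [-0.3, 0.0, 0.6]
opening: 69.5
```

>>> carry_out(increments=[{"x": 0, "y": 0, "z": 0, "ax": 0, "ay": 0, "az": 0}, {"x": 0, "y": 0, "z": 0, "ax": 0, "ay": 0, "az": 0}, {"x": 0, "y": 0, "z": 0, "ax": 0, "ay": 0, "az": 0}, {"x": 0, "y": 0, "z": 0, "ax": 0, "ay": 0, "az": 0}, {"x": 0, "y": 0, "z": 0, "ax": 0, "ay": 0, "az": 0}, {"x": 0, "y": 0, "z": 0, "ax": 0, "ay": 0, "az": 0}], gripper=30, squeeze=50)

```text
clock: 25.45
ee_pos: [599.1, -289.5, 92.5]
tcp_rot: [3.141, 0.001, 1.689]
ft_force: [-0.7, 1.2, 5.0]
opening: 35.6
```

```bash
python3 - <<'E'
from h import *
save('wrist','w13')
crop('w13','w13a',170,150,470,350,2.6)
st=env.read_state(); print(st['ee_pos'],st['tcp_rot'])
go([564.2,-112.5,190])
E
```

```text
[ 599.12786965 -289.47462829   92.52206785] [3.14061131e+00 8.16472092e-04 1.68915033e+00]
shift m [ 0.1798 -0.0137 -0.0976] min rows 5.0
```

View pics/w13a.png

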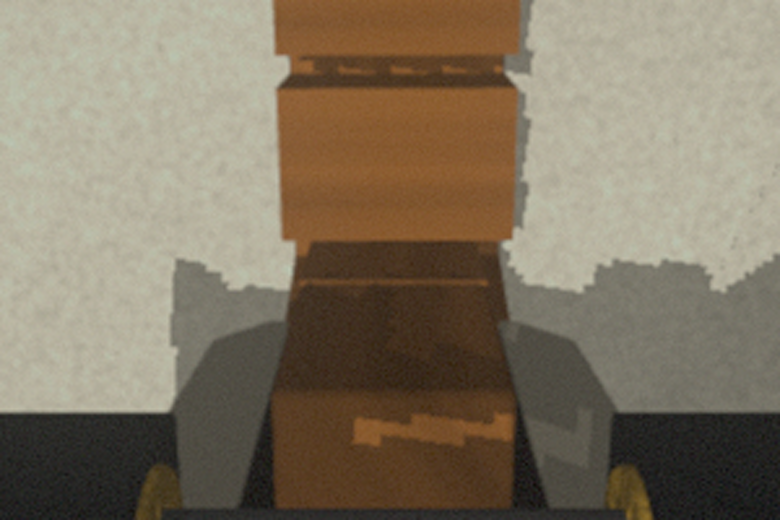

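```bash
python3 - <<'E'
from h import *
w=load('w13')
P=onz(w,np.array([[274,389],[516,390]])/2.6+[170-.3,150-.3],106)
st=env.read_state(); R=Ro.from_euler('xyz',st['tcp_rot']); print(R.inv().apply(P-st['ee_pos']).round(1))
c=load('w11'); f=lambda r,z: onz(c,[[320,20+r/3-.3]],z)[0,1].round(1)
print('front top',f(267,88),'back top',f(326,88),'back foot',f(330,16),'tail foot',f(347,16),'tail top',f(404,60))
E
```

```text
[[-17.4 -12.8 -13.5]
 [ 17.9 -12.6 -13.5]]
front top -86.3 back top -98.4 back foot -99.1 tail foot -103.6 tail top -116.6
```

>>> carry_out(increments=[{"x": 0, "y": 0, "z": -0.02, "ax": 0, "ay": 0, "az": 0}, {"x": 0, "y": 0, "z": -0.035, "ax": 0, "ay": 0, "az": 0}, {"x": 0, "y": 0, "z": -0.04, "ax": 0, "ay": 0, "az": 0}, {"x": 0.036, "y": -0.0027, "z": 0, "ax": 0, "ay": 0, "az": 0}, {"x": 0.036, "y": -0.0027, "z": 0, "ax": 0, "ay": 0, "az": 0}, {"x": 0.036, "y": -0.0027, "z": 0, "ax": 0, "ay": 0, "az": 0}, {"x": 0.036, "y": -0.0027, "z": 0, "ax": 0, "ay": 0, "az": 0}, {"x": 0.0355, "y": -0.0027, "z": 0, "ax": 0, "ay": 0, "az": 0}])

```text
clock: 26.3
ee_pos: [563.5, -111.2, 186.4]
tcp_rot: [-3.141, -0.0, 1.689]
ft_force: [0.2, -0.0, -1.0]
opening: 35.5
```

>>> carry_out(increments=[{"x": 0, "y": 0, "z": 0, "ax": 0, "ay": 0, "az": 0.1407}, {"x": 0, "y": 0, "z": 0, "ax": 0, "ay": 0, "az": 0.1407}, {"x": 0, "y": 0, "z": 0, "ax": 0, "ay": 0, "az": 0.1407}, {"x": 0, "y": 0, "z": 0, "ax": 0, "ay": 0, "az": 0.1407}, {"x": 0, "y": 0, "z": 0, "ax": 0, "ay": 0, "az": 0.1407}, {"x": 0, "y": 0, "z": 0, "ax": 0, "ay": 0, "az": 0.1407}, {"x": 0, "y": 0, "z": 0, "ax": 0, "ay": 0, "az": 0.1407}, {"x": 0, "y": 0, "z": 0, "ax": 0, "ay": 0, "az": 0.1407}, {"x": 0, "y": 0, "z": 0, "ax": 0, "ay": 0, "az": 0.1407}, {"x": 0, "y": 0, "z": 0, "ax": 0, "ay": 0, "az": 0.1407}, {"x": 0, "y": 0, "z": 0, "ax": 0, "ay": 0, "az": 0.1407}, {"x": 0, "y": 0, "z": 0, "ax": 0, "ay": 0, "az": 0.1407}, {"x": 0, "y": 0, "z": 0, "ax": 0, "ay": 0, "az": 0}, {"x": 0, "y": 0, "z": 0, "ax": 0, "ay": 0, "az": 0}])

```text
clock: 27.7
ee_pos: [564.0, -112.6, 186.4]
tcp_rot: [-3.141, 0.001, 0.005]
ft_force: [-0.8, 0.0, -0.9]
opening: 35.7
```

```bash
python3 - <<'E'
from h import *
save('wrist','w14')
crop('w14','w14a',220,150,420,350,3)
st=env.read_state();print(st['ee_pos'],st['tcp_rot'],st['opening'])
go([564.5,-112.5,182],[np.pi,0,0])
E
```

```text
[ 564.05182659 -112.59445167  186.48833249] [-3.14148750e+00  3.42818875e-04  4.18385131e-03] 35.34694711781508
shift m [ 0.0005 -0.0001  0.0045] min rows 1.0
rot [-0.0001  0.0003  0.0042] min rows 1.0
```

View pics/w14a.png

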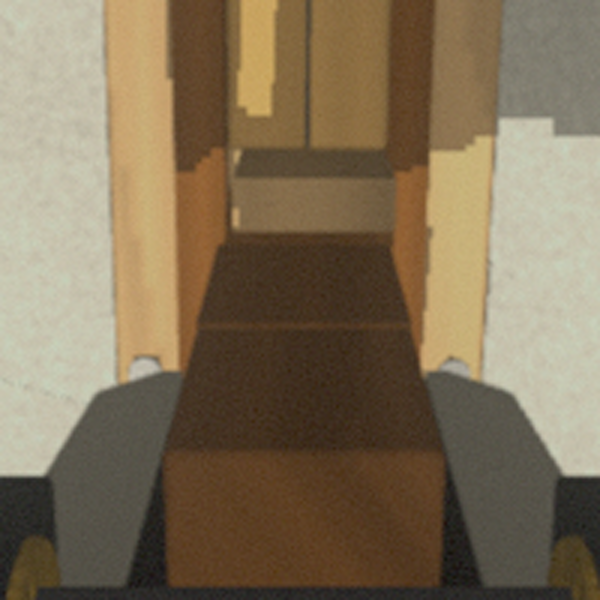

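The wedge hangs with its flat face toward the shims. I'll check the clearance between the two.

```bash
python3 - <<'E'
from h import *
c=load('w14')
f=lambda r,z,u=318: onz(c,[[u,150+r/3-.3]],z)[0].round(1)
print('shim back top',f(234,88),'wedge flat top',f(451,200),'wedge toe',f(243,102), 'line at head foot',f(326,152))
E
```

```text
shim back top [ 562.4 -100.1   88. ] wedge flat top [563.2 -99.7 200. ] wedge toe [562.5 -98.5 102. ] line at head foot [562.9 -99.7 152. ]
```

>>> carry_out(increments=[{"x": 0.0005, "y": 0.0028, "z": 0.01, "ax": 0, "ay": 0, "az": 0.004}, {"x": 0, "y": 0, "z": 0.015, "ax": 0, "ay": 0, "az": 0}, {"x": 0, "y": 0, "z": 0.015, "ax": 0, "ay": 0, "az": 0}, {"x": 0, "y": 0, "z": 0.01, "ax": 0, "ay": 0, "az": 0}, {"x": 0, "y": 0, "z": 0, "ax": 0, "ay": 0, "az": 0}])

```text
clock: 28.25
ee_pos: [563.5, -115.1, 134.6]
tcp_rot: [-3.14, 0.004, -0.003]
ft_force: [0.1, 0.6, -0.3]
opening: 35.6
```

```bash
python3 - <<'E'
from h import *
save('wrist','w15')
crop('w15','w15a',220,150,420,350,3)
st=env.read_state();print(st['ee_pos'],st['tcp_rot'],st['ft_force'])
E
```

```text
[ 564.15296204 -115.31237197  135.70852073] [-3.14086007e+00  1.83560072e-03 -2.74384790e-03] [-0.18709684  0.77029452 -0.36633878]
```

View pics/w15a.png

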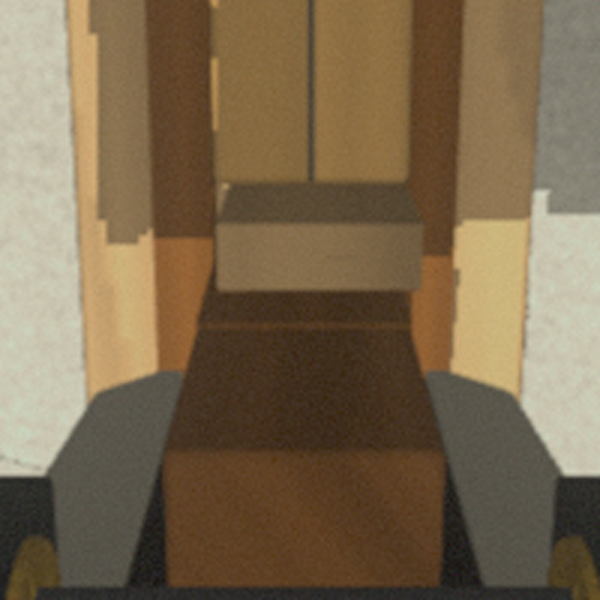

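Wedge is clear behind the shims (shims' back edge at row 290). I'll move it forward gently, then go down.

>>> carry_out(increments=[{"x": 0, "y": -0.001, "z": 0.004, "ax": 0, "ay": 0, "az": 0}, {"x": 0, "y": -0.001, "z": 0.004, "ax": 0, "ay": 0, "az": 0}, {"x": 0, "y": 0, "z": 0, "ax": 0, "ay": 0, "az": 0}])

```text
clock: 28.6
ee_pos: [564.6, -113.2, 128.5]
tcp_rot: [-3.141, 0.0, -0.003]
ft_force: [0.5, -0.6, -1.5]
opening: 35.6
```

>>> carry_out(increments=[{"x": 0, "y": -0.001, "z": 0.002, "ax": 0, "ay": 0, "az": 0}, {"x": 0, "y": 0, "z": 0.002, "ax": 0, "ay": 0, "az": 0}, {"x": 0, "y": 0, "z": 0, "ax": 0, "ay": 0, "az": 0}])

```text
clock: 28.9
ee_pos: [564.7, -112.5, 124.6]
tcp_rot: [3.141, -0.0, -0.003]
ft_force: [0.6, -0.1, -1.8]
opening: 35.6
```

>>> carry_out(increments=[{"x": 0, "y": 0, "z": 0.002, "ax": 0, "ay": 0, "az": 0}, {"x": 0, "y": 0, "z": 0.002, "ax": 0, "ay": 0, "az": 0}, {"x": 0, "y": 0, "z": 0, "ax": 0, "ay": 0, "az": 0}])

```text
clock: 29.2
ee_pos: [564.5, -112.4, 120.3]
tcp_rot: [-3.141, 0.0, -0.003]
ft_force: [0.5, -1.0, -0.9]
opening: 35.6
```

>>> carry_out(increments=[{"x": 0, "y": 0, "z": 0.002, "ax": 0, "ay": 0, "az": 0}, {"x": 0, "y": 0, "z": 0, "ax": 0, "ay": 0, "az": 0}])

```text
clock: 29.4
ee_pos: [564.8, -112.3, 118.8]
tcp_rot: [-3.142, -0.0, -0.003]
ft_force: [0.2, 0.9, 1.7]
opening: 35.7
```

>>> carry_out(increments=[{"x": 0, "y": 0, "z": 0.002, "ax": 0, "ay": 0, "az": 0}, {"x": 0, "y": 0, "z": 0, "ax": 0, "ay": 0, "az": 0}])

```text
clock: 29.6
ee_pos: [564.9, -112.3, 118.6]
tcp_rot: [3.141, -0.001, -0.003]
ft_force: [-4.0, 1.5, 14.2]
opening: 35.7
```

>>> carry_out(increments=[{"x": 0, "y": 0, "z": 0.002, "ax": 0, "ay": 0, "az": 0}, {"x": 0, "y": 0, "z": 0, "ax": 0, "ay": 0, "az": 0}])

```text
clock: 29.8
ee_pos: [565.0, -112.2, 118.4]
tcp_rot: [3.141, -0.002, -0.003]
ft_force: [-7.3, 3.5, 24.8]
opening: 35.9
```

>>> carry_out(increments=[{"x": 0, "y": 0, "z": 0.001, "ax": 0, "ay": 0, "az": 0}, {"x": 0, "y": 0, "z": 0.001, "ax": 0, "ay": 0, "az": 0}, {"x": 0, "y": 0, "z": 0, "ax": 0, "ay": 0, "az": 0}, {"x": 0, "y": 0, "z": 0, "ax": 0, "ay": 0, "az": 0}], squeeze=60)

```text
clock: 30.2
ee_pos: [565.0, -112.2, 118.3]
tcp_rot: [3.14, -0.003, -0.003]
ft_force: [-11.2, 5.3, 38.2]
opening: 35.6
```

```bash
python3 - <<'E'
from h import *
save('wrist','w16'); save('top','t16'); save('scene','s16')
crop('w16','w16a',200,0,440,350,1.7)
crop('t16','t16a',230,180,470,280,3.3); crop('s16','s16a',150,190,400,400,3.1)
st=env.read_state();print(st['clock'],st['ee_pos'],st['tcp_rot'],st['ft_force'],st['torque'])
E
```

```text
30.35 [ 565.03361713 -112.22552966  118.30619368] [ 3.14018592e+00 -3.03381098e-03 -2.55765819e-03] [-10.48463013   3.76692673  37.22548682] [ 0.76011038  2.65590441 -0.08822956]
```

View pics/w16a.png

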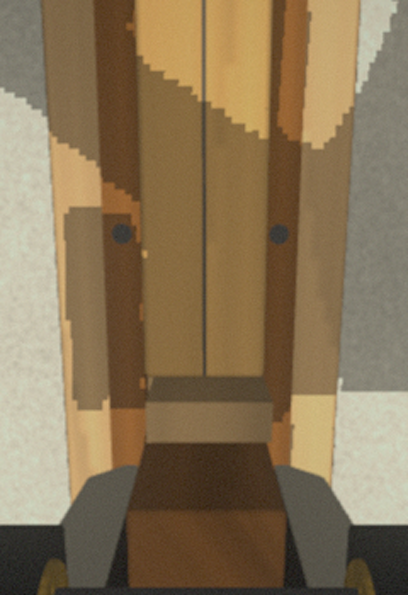

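View pics/t16a.png

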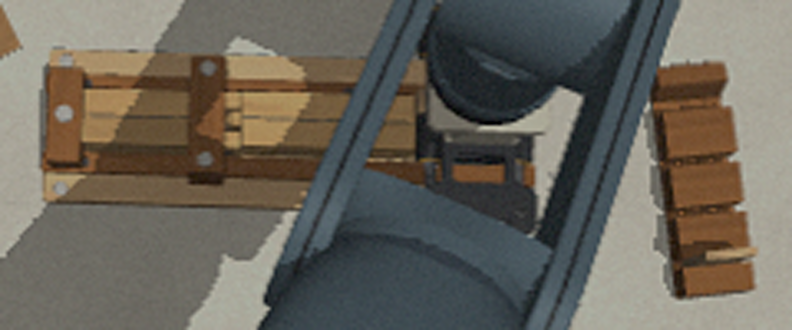

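View pics/s16a.png

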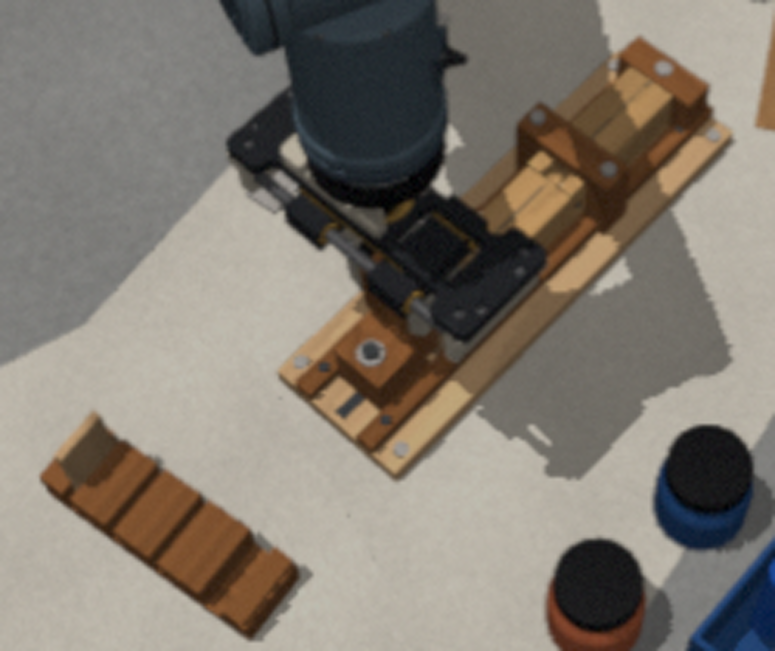

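Wedge is tight: the TCP holds at 118.3 while the push reaches 37 N, and the wedge is flat against the shims. The joint is closed and the rack is left with one spare. I'll hold for a second to check, and look at the joint.

>>> carry_out(increments=[{"x": 0, "y": 0, "z": 0, "ax": 0, "ay": 0, "az": 0}, {"x": 0, "y": 0, "z": 0, "ax": 0, "ay": 0, "az": 0}, {"x": 0, "y": 0, "z": 0, "ax": 0, "ay": 0, "az": 0}, {"x": 0, "y": 0, "z": 0, "ax": 0, "ay": 0, "az": 0}, {"x": 0, "y": 0, "z": 0, "ax": 0, "ay": 0, "az": 0}, {"x": 0, "y": 0, "z": 0, "ax": 0, "ay": 0, "az": 0}, {"x": 0, "y": 0, "z": 0, "ax": 0, "ay": 0, "az": 0}, {"x": 0, "y": 0, "z": 0, "ax": 0, "ay": 0, "az": 0}])

```text
clock: 31.15
ee_pos: [565.0, -112.2, 118.3]
tcp_rot: [3.14, -0.003, -0.003]
ft_force: [-11.5, 5.0, 37.2]
opening: 35.5
```

```bash
python3 - <<'E'
from h import *
crop('t16','t16b',280,195,330,235,12)
crop('s16','s16b',300,230,360,280,10)
E
```

```text
(no output)
```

View pics/t16b.png

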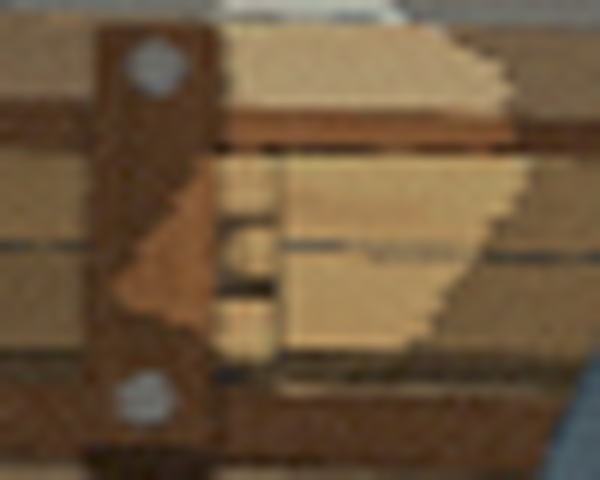

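View pics/s16b.png

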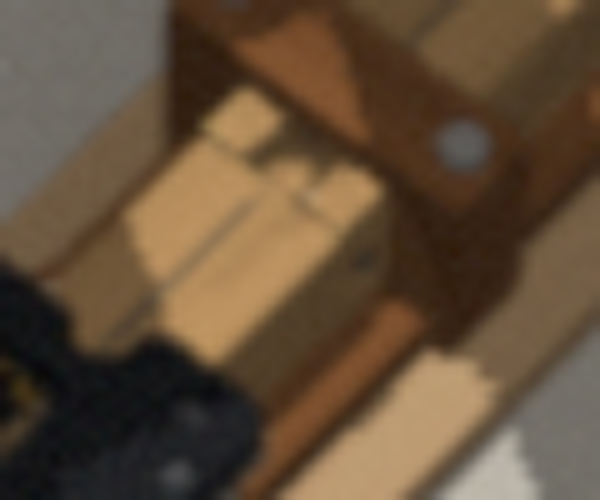

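The shoulder meets both fork cheeks (top crop column ~280, only a thin line), the tongue sits in the slot, and the forces are steady. I'll hand in now.

```bash
python3 - <<'E'
from plant import env
print(env.sign_off())
E
```

```text
the job is handed in; nothing more can be done
None
```

The glue-up is done and handed in at about 31 s of the 72 s allowed. The sign-off reports no verdict.

- **Joint:** I slid the forearm about 15.5 mm until it met the fork, with a 15 N push. In the last top and scene views the shoulder meets both cheeks with only a hairline between them, and the tongue is in the slot.
- **Shims:** The gap behind the forearm measured about 17.7 mm, so it took two shims, standing flush against the butt. The third shim is still in the rack.
- **Wedge:** It went in with its sloping face to the tail stop and bit with its toe about 18 mm above the floor; I expected 16 to 18 mm. It is still gripped with 60 N and pressed down with about 37 N. The arm did not move over the last 0.8 s hold.

- **Small disagreements:** My readings of the shims' back face differed by about 1.5 mm between views. I left extra clearance there and closed up by touch.
- **Side load:** The last reading also shows about 11 N of sideways force on the gripper. It was steady, so I left it.
- **Refused moves:** My first two move calls were refused for their row format. The arm did not move and no time was lost.

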